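# Pack the trick stock case

### The arm

A 6-joint arm with a two-finger parallel gripper is mounted at the origin on the work surface. World frame = base frame: x ahead of the robot, y to its left, z up, the work surface at z = 0. Lengths are in m, angles in rad, forces in N, time in s.
With the tool pointing down it reaches from about 0.35 to 0.775 m from the base axis. Payload 5.5 kg.
Tool frame: the origin (TCP) lies between the finger pads; the fingertips stand 22 mm ahead of it and the grasp point (between the pads) lies 3 mm ahead of it; z points along the fingers, y is the line along which they close (so a half turn about z gives the same grasp; the last joint's range is limited). The gripper opens to 85 mm and grips with 20 to 120 N. Pads are 22 mm wide; open, the fingers measure 114 mm over their backs; the gripper's body (76 mm by 85 mm) begins 54 mm behind the grasp point. The pads swing forward as they close: fully open they stand 13 mm farther back than shut.
Start: joints at [-1.433, 0.313, 0.046, 1.304, 0, 1.431], TCP at [0.158, -0.553, 0.253] pointing down, gripper open.
Joint ranges: [-2.76, 2.76], [-0.86, 1.69], [-1.03, 1.26], [-2.2, 2.34], [-1.47, 1.5], [-3.14, 3.14]. Speed limits (rad/s): [2.57, 2.57, 3.14, 3.14, 3.14, 3.14].

### API

Orientations are given as a unit quaternion [w, x, y, z].
In Python, from workcell import env, viewer, sensors gives the robot as it stands (env), with the cameras (viewer) and the readings (sensors).
- The arm moves only by the shell command python3 nudge.py 'ROWS' [OPENING] [FORCE]. ROWS is a JSON list of rows, 1 to 8 of them, each an object with the fields xyz (a list: dx, dy, dz in fractions of the full range, 1 being 80 cm), turn_vec (a list: a rotation vector rx, ry, rz in shares of 2 rad (1.0 is 2 rad)); a field left out counts as zero; each row is the pose to reach, as a shift and turn from the pose commanded when the command began, along the tool's axes at that moment; what a row does not reach only later rows make up. A row lasts 1/8 s, in which the tool goes at most 0.0625 m and 0.188 rad, less where a joint would pass 70% of its speed; a pose out of reach is approached as far as the arm can. OPENING is the finger opening in m, set as the command begins (- or left out keeps the last). The fingers move at their own pace and stop on an object; FORCE is the grip in N (left out, the last holds). Time passes only in rows, so rows that do not move let the fingers close. It prints the time, the measured TCP pose, the force, the opening and the grip force at its end. Input that does not fit is refused with a message, and nothing moves.
- sensors.get_state(): the state, without advancing time (a new reading comes with each control period).
- viewer.read_camera(name): name is "scene" or "side" or "wrist"; returns a dict with "image" (480x640x3 uint8, red, green, blue), "K" (3x3 intrinsics, pixels), "R" (3x3) and "t" (3): a world point X has camera coordinates R X + t. Camera axes: x right, y down, z forward; pixel columns grow to the right and rows downward; lengths in m; the calibration is good to about 2 mm. The wrist camera is an equidistant fisheye: a pixel r from the principal point sees the ray r / f radians off the axis. A picture is of the moment at which its call begins. There is no depth.
- env.hand_in(): hands the job in; it is judged then, once.
The state is a dict: "clock": time; "joint_pos": joint angles; "qvel": joint speeds; "tau": joint torques, N m; "tcp_pos": TCP position; "orientation": TCP orientation; "wrist_force": force on the tool from outside, world axes, zero at the start; "ft_torque": the same for the moment, N m; "finger_gap": finger opening in m; "grip_force": force on a finger pad.
Only numpy, scipy, OpenCV 4.12 (cv2) and the standard library are available. Lean on these libraries where they do the work, as an engineer would, in place of code of your own. Each camera call takes 0.05 s, during which the arm holds its last target. There are 200 camera calls.

### The job

One of the inlaid squares on top of the plywood stock case is a hidden sunk catch: feel along the row with shut fingertips until they drop in, and press it so that the red shutter springs open. Slide every orange carton lengthwise into a sleeve of its own, right in behind the shutter, then push the shutter back by its brass tab until it latches and stays shut. Leave everything else on the stall where it stands.

Things in the scene. Friction and masses are not known exactly. Their poses are not given: they have to be found in the camera images.
- case: low plywood stock case fixed to the table, 124 deep (x), 280 wide (y). Four sleeves 44 wide x 44 high inside, 114 deep to the back stop, open to -x; centre lines y = -99, -33, 33, 99; floor 8, ceiling 52, roof top 56 above the table (roof starts 8 behind the mouths). Origin on the underside, in the plane of the sleeve mouths, mid-width; x runs into the sleeves, z up (mm)
- row_right (a point): right (-y) end of a row of six inlaid wooden squares, 44 mm each, along y on the roof (case x = 46 to 90 mm); point on the row's middle line at the solid squares' top, 82 mm above the table. Square centres: 22, 66, 110.. mm from here towards row_left. Behind the row a strip stands 12 mm higher; before it is a flush lip, 6 mm wide
- row_left (a point): left (+y) end of the row, likewise, 264 mm from row_right. Five squares are solid; one, a different one each time, is the catch: its top lies 8 mm lower (74 mm above the table), a recess 44 x 44 mm open above, which shut fingertips drop into
- catch (a joint): how far the sunk square is pressed, m: 0 at rest, 0.0075 fully down; a spring (1.3 N at first, 3.7 N fully down, plus up to 3 N of rubbing) lifts it again. Past about 0.003 to 0.006 it frees the shutter; it may then be let go
- shutter (a joint): red comb shutter before the sleeves, m: 0 shut and latched, 0.033 open, slides to +y of the case. A spring (4 N shut, 2 N open) throws it open when the catch is pressed fully. To shut: push it back by its tab (up to 15 N) to about -0.003, just past 0 (stop at -0.004), where the catch clicks in by itself; it then rests near 0
- tab (a point): mid-top of the brass tab at the shutter's +y end, moving with it: a plate 43 mm long (x, from 46 to 3 mm before the mouths) and 12 mm thick (y), from 1 to 56 mm above the table. Push its +y face towards -y to shut, best near its outer (-x) end, clear of the case
- comb (a point): foot of the shutter's comb, on its mid-thickness: four bars 18 mm wide, 50 mm high, on a foot rail 7 mm high, from 9 to 3 mm before the mouths. Shut, each bar stands mid-sleeve; open, the bars stand between the sleeves, leaving 48 mm windows open at the top. Point at y = 0 of the comb, on the table
- mouth1 (a point): centre of the mouth of sleeve 1 (y = -99 mm on the case), 30 mm above the table, mid-height of the sleeve
- mouth2 (a point): centre of the mouth of sleeve 2 (y = -33 mm on the case), 30 mm above the table, mid-height of the sleeve
- mouth3 (a point): centre of the mouth of sleeve 3 (y = 33 mm on the case), 30 mm above the table, mid-height of the sleeve
- mouth4 (a point): centre of the mouth of sleeve 4 (y = 99 mm on the case), 30 mm above the table, mid-height of the sleeve
- carton1: a bright orange square carton, 110 x 40 x 40 mm, 0.12 kg, lying on one of its long sides on the table, with a white and blue band round it; origin at its centre, x along its length. Its four long sides and both ends are alike in use. It may be absent
- carton2: a bright orange square carton, 110 x 40 x 40 mm, 0.12 kg, lying on one of its long sides on the table, with a white and blue band round it; origin at its centre, x along its length. Its four long sides and both ends are alike in use. It may be absent
- carton3: a bright orange square carton, 110 x 40 x 40 mm, 0.12 kg, lying on one of its long sides on the table, with a white and blue band round it; origin at its centre, x along its length. Its four long sides and both ends are alike in use. It may be absent
- carton4: a bright orange square carton, 110 x 40 x 40 mm, 0.12 kg, lying on one of its long sides on the table, with a white and blue band round it; origin at its centre, x along its length. Its four long sides and both ends are alike in use. It may be absent
- grey_box: bystander: a grey carton of the same size, not to be packed; origin at its centre
- headlamp: bystander: chrome headlamp shell face down, 96 mm across, 68 mm high; origin under its centre
- oil_can: bystander: copper oil can, 72 mm across, 150 mm high with its spout; origin under its centre
- jar: bystander: glass jar, 72 mm across, 75 mm high; origin under its centre
- spanner: bystander: steel spanner lying flat; origin under its middle
- screwdriver: bystander: screwdriver lying flat; origin under its middle
- mug: bystander: blue mug, 76 mm across, 85 mm high; origin under its centre

How it is judged:
By the outcome, as a careful person would: the job done as asked, in the order asked, and still so for the second after the job is handed in, with the robot touching nothing.
Of carton1, carton2, carton3, carton4 only 3 to 4 are there at a start; the rules pass over those that are not, and their reading is None.
At some moment in a run one of carton1, carton2, carton3, carton4 may be knocked a few centimetres aside while the robot is not near it.
Once in a run the grip may slacken for a moment while it holds something.
It also fails if it takes over 210 s, if anything falls off the work surface, if the arm or the gripper's body presses on something with over 40 N, if the wrist force passes 120 N, or if a joint passes its speed limit or range.

## Working session

There is one attempt and no reset: what is moved stays moved. The work goes in short steps, Python scripts to look and compute and a shell command to move; the robot and the scene stay as the last step left them, time stands still between calls to the robot, and variables do not carry over. Pictures are saved under pics/ and viewed, at most 14 in all, crops included, and the job is handed in when it is done.

```bash
ls; mkdir -p pics; python3 - <<'E'
from workcell import env, viewer, sensors
import cv2
s=sensors.get_state();print({k:s[k] for k in('clock','tcp_pos','orientation','finger_gap')})
for n in('scene','side'):
    c=viewer.read_camera(n);cv2.imwrite(f'pics/{n}0.png',c['image'][:,:,::-1]);print(n,c['K'].tolist(),c['R'].tolist(),c['t'].tolist())
E
```

```text
nudge.py
pics
workcell.py
{'clock': 0.0, 'tcp_pos': array([ 0.15763684, -0.5524888 ,  0.2524164 ]), 'orientation': array([-9.02055934e-04,  9.90367319e-01,  1.38462120e-01,  2.06867653e-05]), 'finger_gap': 0.08566636036606252}
scene [[506.0088342439418, 0.0, 317.185889683043], [0.0, 506.0088342439418, 242.65667517972304], [0.0, 0.0, 1.0]] [[-0.8422402211958939, 0.5390941633292787, -0.00298209057486989], [0.4188905311300282, 0.6509410366557048, -0.6330927970899681], [-0.33935546662680205, -0.5344653869633669, -0.7740701631044852]] [0.3879795325029726, -0.1530278691704997, 1.4868769888351032]
side [[471.66051634963503, 0.0, 324.3289353568867], [0.0, 471.66051634963503, 248.0775157504029], [0.0, 0.0, 1.0]] [[-0.8591664004929117, -0.5116962791614904, 0.00011898041684651469], [-0.3866036343489884, 0.6489765574436348, -0.6552610607969638], [0.3352174311878893, -0.5630242852496636, -0.7554024940698157]] [0.40331952087090917, 0.21353536771925266, 1.0854780730939155]
```

View pics/scene0.png

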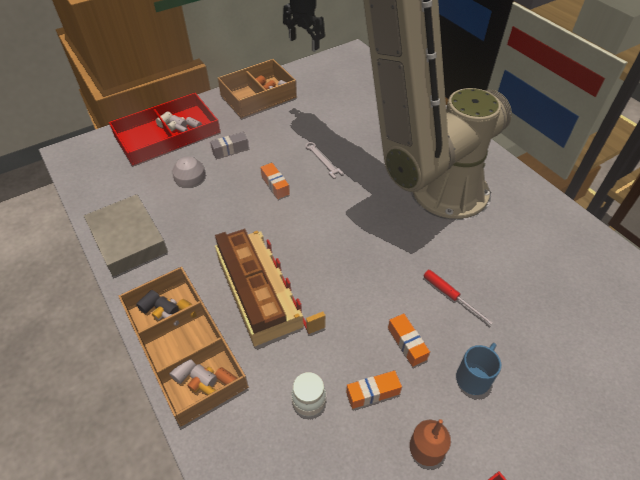

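View pics/side0.png

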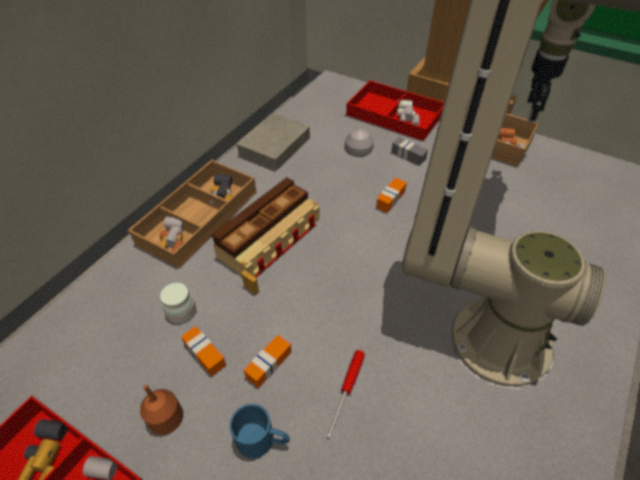

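Scene view: case at about (260,285), with its tab at (316,323). Cartons at (275,180), (409,339) and (374,389), and the grey box at (230,146). The arm could be hiding a fourth carton. Next: enlarged case crops and first measurements.

```bash
cat > h.py <<'E'
import numpy as np,cv2
from scipy.spatial.transform import Rotation as Ro
from workcell import env, viewer, sensors
def cam(n,save=None):
    c=viewer.read_camera(n)
    if save: cv2.imwrite(f'pics/{save}.png',c['image'][:,:,::-1])
    return c
def rays(c,px,fish=False):
    px=np.atleast_2d(np.array(px,float));K=c['K']
    if fish:
        d=(px-[K[0,2],K[1,2]])/[K[0,0],K[1,1]];r=np.linalg.norm(d,axis=1,keepdims=True)+1e-12
        v=np.hstack([d/r*np.sin(r),np.cos(r)])
    else: v=np.hstack([(px-[K[0,2],K[1,2]])/[K[0,0],K[1,1]],np.ones((len(px),1))])
    return -c['R'].T@c['t'], v@c['R']
def onz(c,px,z,fish=False):
    o,v=rays(c,px,fish); return o+v*((z-o[2])/v[:,2])[:,None]
def tri(cs,pxs,fs=(False,False)):
    A=np.zeros((3,3));b=np.zeros(3);L=[]
    for c,p,f in zip(cs,pxs,fs):
        o,v=rays(c,p,f);v=v[0]/np.linalg.norm(v[0]);M=np.eye(3)-np.outer(v,v);A+=M;b+=M@o;L.append((M,o))
    X=np.linalg.solve(A,b);return X,[float(np.linalg.norm(M@(X-o))) for M,o in L]
def orange(c,amin=150):
    h=cv2.cvtColor(c['image'],cv2.COLOR_RGB2HSV)
    m=cv2.inRange(h,(7,200,120),(17,255,255))
    m=cv2.morphologyEx(m,cv2.MORPH_CLOSE,np.ones((13,13)))
    cn,_=cv2.findContours(m,cv2.RETR_EXTERNAL,cv2.CHAIN_APPROX_NONE)
    return [k for k in cn if cv2.contourArea(k)>amin]
def state():
    s=sensors.get_state();R=Ro.from_quat(s['orientation'],scalar_first=True)
    return s,s['tcp_pos'],R
def go(p,yaw=None,row=True):
    """tool-frame shift (and rotvec) to world p, tool down with closing line (tool y) at world angle yaw (mod pi, nearest)"""
    s,t,R=state();d=R.inv().apply(np.array(p)-t)
    out=[np.round(d,4).tolist()]
    if yaw is not None:
        best=None
        for k in range(-2,3):
            a=yaw+k*np.pi;y=np.array([np.cos(a),np.sin(a),0]);z=np.array([0,0,-1.]);x=np.cross(y,z)
            rv=(R.inv()*Ro.from_matrix(np.stack([x,y,z],1))).as_rotvec()
            if best is None or np.linalg.norm(rv)<np.linalg.norm(best)-1e-6: best=rv
        out.append(np.round(best,4).tolist())
    return out
E
python3 - <<'E'
from h import *
for n in('scene','side'):
    c=cam(n);im=c['image']
    for k in orange(c,120):
        w=onz(c,k[:,0],0.02)[:,:2].astype(np.float32);r=cv2.minAreaRect(w)
        M=cv2.moments(k);p=[M['m10']/M['m00'],M['m01']/M['m00']]
        print(n,np.round(p,1),cv2.contourArea(k),onz(c,p,0.02)[0].round(4),np.round(r[1],3),round(r[2],1))
    x0,y0,w,h=(205,220,135,130) if n=='scene' else (200,165,135,140)
    cv2.imwrite(f'pics/{n}_case.png',cv2.resize(im[y0:y0+h,x0:x0+w,::-1],None,fx=4,fy=4,interpolation=cv2.INTER_CUBIC))
E
```

```text
scene [355.2 391.7] 166.5 [0.5946 0.3594 0.02  ] [0.038 0.024] 74.3
scene [387.2 381.9] 334.0 [0.5237 0.3788 0.02  ] [0.038 0.047] 74.6
scene [418.8 350.7] 144.5 [0.4186 0.3585 0.02  ] [0.024 0.038] 81.4
scene [401.6 324.7] 254.0 [0.4093 0.2851 0.02  ] [0.046 0.037] 82.4
side [253.9 372.2] 191.0 [0.4316 0.3591 0.02  ] [0.027 0.04 ] 81.7
side [277.3 347.2] 299.0 [0.4226 0.2836 0.02  ] [0.045 0.04 ] 81.0
side [203.3 349.6] 590.0 [0.5605 0.3729 0.02  ] [0.04  0.112] 74.4
side [392.1 191.1] 238.5 [ 0.4243 -0.3146  0.02  ] [0.113 0.041] 86.7
```

View pics/scene_case.png

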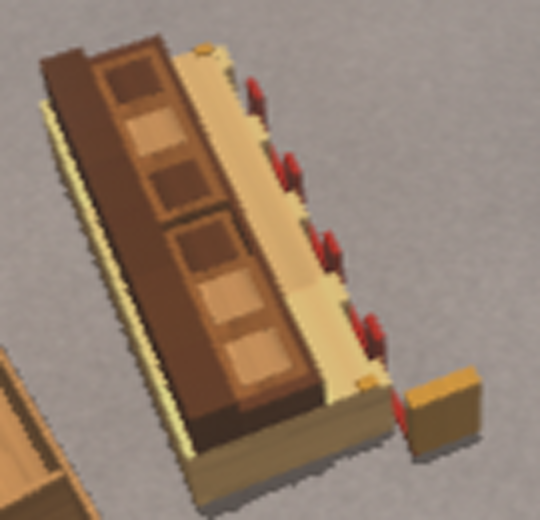

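View pics/side_case.png

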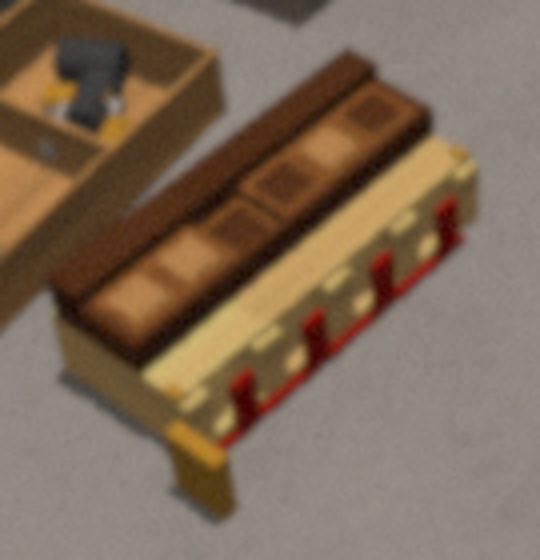

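The fourth square from the -y end shows a recess wall on its -y side in both views: a dark seam at scene crop (195,215) and side crop (255,200). So the catch is probably at case y ≈ +22, which I'll confirm by feel. Now to triangulate the case roughly.

```bash
python3 - <<'E'
from h import *
a=cam('scene');b=cam('side')
S=lambda x,y:[205+x/4,220+y/4]
D=lambda x,y:[200+x/4,165+y/4]
for n,p,q in [('rowfrontR z82',S(162,38),D(433,108)),('rowfrontL z82',S(322,380),D(137,347)),('brassR',S(205,48),D(458,153)),('brassL',S(368,383),D(172,392)),('tabouter top',S(478,372),D(222,460))]:
    X,e=tri((a,b),(p,q));print(n,X.round(4),np.round(e,4))
E
```

```text
rowfrontR z82 [ 0.5974 -0.1264  0.0801] [0.0024 0.0024]
rowfrontL z82 [0.6393 0.1475 0.0796] [0.0011 0.0011]
brassR [ 0.572  -0.1189  0.0587] [0.0004 0.0004]
brassL [0.6126 0.1518 0.0577] [0.0008 0.0008]
tabouter top [0.5555 0.1785 0.0567] [0.0013 0.0013]
```

```bash
python3 -c "
from h import *
print(go([0.5,-0.12,0.36],np.radians(81.3)))"
```

```text
[[0.4479, -0.3224, -0.1068], [-0.0006, 0.0, 0.4296]]
```

Careful with the scale: shifts go in shares of 80 cm and turns go in shares of 2 rad. That gives: 0.448 m / 0.8 = 0.56, 0.39 m / 0.8 = 0.4875, 0.43 rad / 2 = 0.215.

```bash
python3 nudge.py '[{"xyz":[0.07, -0.05, -0.0163], "turn_vec":[0, 0, 0.027]}, {"xyz":[0.14, -0.1, -0.0338], "turn_vec":[0, 0, 0.0535]}, {"xyz":[0.21, -0.1513, -0.05], "turn_vec":[0, 0, 0.0805]}, {"xyz":[0.28, -0.2013, -0.0663], "turn_vec":[0, 0, 0.1075]}, {"xyz":[0.35, -0.25, -0.0838], "turn_vec":[0, 0, 0.135]}, {"xyz":[0.42, -0.3, -0.1], "turn_vec":[0, 0, 0.16]}, {"xyz":[0.4875, -0.35, -0.1163], "turn_vec":[0, 0, 0.188]}, {"xyz":[0.56, -0.4025, -0.1338], "turn_vec":[0, 0, 0.215]}]' 0.085; python3 nudge.py '[{}, {}]'; python3 - <<'E'
from h import *
c=cam('wrist','w1');print(c['K'].tolist(),c['R'].round(3).tolist(),(-c['R'].T@c['t']).round(4));cam('scene','s1');print(go([.5,-.12,.36],np.radians(81.3)))
E
```

```text
clock: 1.3
tcp_pos: [0.4636, -0.1666, 0.3491]
orientation: [0.0, 0.997, -0.077, 0.0]
wrist_force: [0.6, -1.3, -0.9]
finger_gap: 0.0852
grip_force: 0.0
clock: 1.55
tcp_pos: [0.4626, -0.1681, 0.3482]
orientation: [0.0, 0.997, -0.075, -0.0]
wrist_force: [0.0, 0.4, 0.3]
finger_gap: 0.0852
grip_force: 0.0
[[371.64829954431775, 0.0, 320.67687530647135], [0.0, 371.64829954431775, 234.9463786454396], [0.0, 0.0, 1.0]] [[-0.15, -0.989, -0.0], [-0.944, 0.143, 0.297], [-0.294, 0.045, -0.955]] [ 0.5376 -0.1794  0.4685]
[[0.0301, -0.0544, -0.012], [0.0001, 0.0008, -0.0018]]
```

View pics/w1.png

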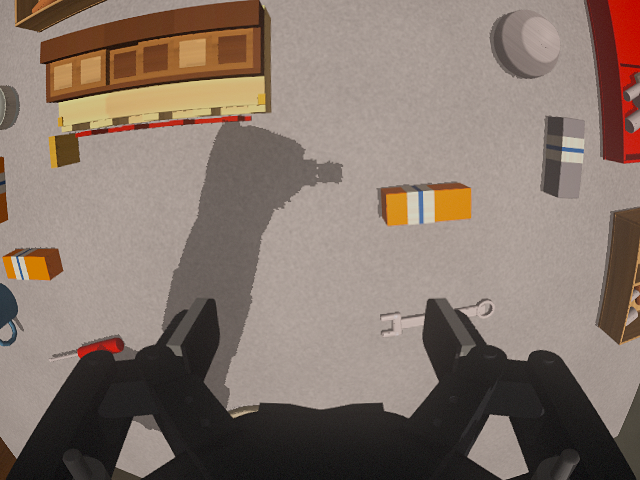

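Wrist view: carton A at (428,205), grey box at (564,157), case at (155,60) and the tab at (64,150). Two more cartons lie to the left, and only three orange ones appear in all. The fourth square from the right, at (125,63), again has the recess look. I'll move over the case and measure from there.

Scaled: -0.19 m / 0.8 = -0.2375, -0.16 m / 0.8 = -0.2.

```bash
python3 nudge.py '[{"xyz":[0.0375, -0.0713, 0]}, {"xyz":[0.0625, -0.1375, 0]}, {"xyz":[0.075, -0.2, 0]}, {"xyz":[0.075, -0.2375, 0]}, {"xyz":[0.075, -0.2375, 0]}, {"xyz":[0.075, -0.2375, 0]}]' 0.0; python3 - <<'E'
from h import *
c=cam('wrist','w2');print(state()[1].round(4),np.round((-c['R'].T@c['t']),4))
h=cv2.cvtColor(c['image'],cv2.COLOR_RGB2HSV)
m=cv2.inRange(h,(7,190,150),(20,255,255));cn,_=cv2.findContours(cv2.morphologyEx(m,cv2.MORPH_CLOSE,np.ones((21,21))),0,1)
for k in cn:
    if cv2.contourArea(k)>200:
        w=onz(c,k[:,0],.04,True)[:,:2].astype(np.float32);print(k[:,0].mean(0),cv2.minAreaRect(w))
E
```

```text
clock: 2.4
tcp_pos: [0.5495, 0.0017, 0.3483]
orientation: [-0.002, 0.997, -0.072, -0.0]
wrist_force: [0.2, -1.1, -0.0]
finger_gap: -0.0004
grip_force: 0.0
[0.5495 0.0016 0.3484] [ 0.6244 -0.0097  0.4685]
[122.55494505 306.06043956] ((0.4289320707321167, 0.32136064767837524), (0.11106657236814499, 0.054428353905677795), 86.50126647949219)
[542.91954023 252.32758621] ((0.42303135991096497, -0.2949768900871277), (0.10853501409292221, 0.03925803676247597), 86.69430541992188)
[ 66.         244.36082474] ((0.5309155583381653, 0.38310641050338745), (0.039806514978408813, 0.04807283356785774), 73.93618774414062)
[ 62.57746479 196.33802817] ((0.6006671786308289, 0.3641999661922455), (0.039541419595479965, 0.026329560205340385), 74.47827911376953)
```

View pics/w2.png

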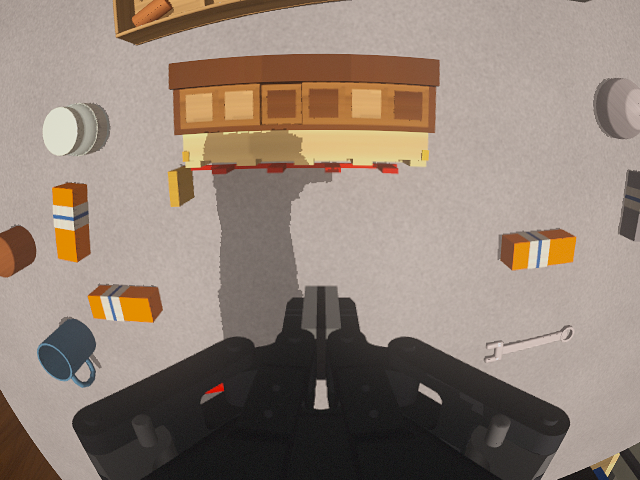

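Wrist view 2: row front corners at (175,132) and (434,131), with the sunk square at (281,103). Strip back corners are at (169,64) and (438,58).

```bash
python3 - <<'E'
from h import *
c=cam('wrist')
for n,p,z in [('lipL',(175,132),.082),('lipR',(434,131),.082),('stripBL',(169,64),.094),('stripBR',(438.5,59.5),.094),('stripFL',(170,88),.094),('stripFR',(438,85),.094),('sunkFL',(262,125),.082),('sunkFR',(303,124),.082)]:
    print(n,onz(c,p,z,True)[0].round(4))
def case(P): return P
A=onz(c,(175,132),.082,True)[0];B=onz(c,(434,131),.082,True)[0]
y=(A-B)[:2];print('len',np.linalg.norm(y),'ang',np.degrees(np.arctan2(y[1],y[0])))
y/=np.linalg.norm(y);x=np.array([y[1],-y[0]]);o=(A+B)[:2]/2-.040*x;print('origin',o)
h=cv2.cvtColor(c['image'],cv2.COLOR_RGB2HSV)
m=cv2.inRange(h,(0,200,80),(6,255,255))|cv2.inRange(h,(174,200,80),(179,255,255));m[:140]=0;m[200:]=0
ys,xs=np.nonzero(m);print(xs.min(),xs.max(),onz(c,[(xs.min(),ys[xs.argmin()]),(xs.max(),ys[xs.argmax()])],.01,True).round(4))
E
```

```text
lipL [0.6437 0.1491 0.082 ]
lipR [ 0.6025 -0.1254  0.082 ]
stripBL [0.7168 0.1389 0.094 ]
stripBR [ 0.6772 -0.1363  0.094 ]
stripFL [0.6907 0.1417 0.094 ]
stripFR [ 0.6504 -0.132   0.094 ]
sunkFL [0.6322 0.0526 0.082 ]
sunkFR [0.6262 0.0105 0.082 ]
len 0.27753248848357637 ang 81.47023557844915
origin [0.58351793 0.01777099]
191 396 [[ 0.5968  0.1658  0.01  ]
 [ 0.5558 -0.0925  0.01  ]]
```

```bash
python3 -c "
from h import *
print(go([0.652,0.0288,0.125],np.radians(81.5)))"
```

```text
[[0.0976, -0.0404, 0.2236], [-0.0051, 0.0001, 0.0039]]
```

Scaled: 0.2236 m / 0.8 = 0.2795, 0.18 m / 0.8 = 0.225, -0.005 rad / 2 = -0.0025.

```bash
python3 nudge.py '[{"xyz":[0.05, -0.025, 0.0375]}, {"xyz":[0.1, -0.05, 0.0938]}, {"xyz":[0.122, -0.0505, 0.1625], "turn_vec":[-0.0025, 0, 0.002]}, {"xyz":[0.122, -0.0505, 0.225], "turn_vec":[-0.0025, 0, 0.002]}, {"xyz":[0.122, -0.0505, 0.2795], "turn_vec":[-0.0025, 0, 0.002]}, {"xyz":[0.122, -0.0505, 0.2795], "turn_vec":[-0.0025, 0, 0.002]}, {"xyz":[0.122, -0.0505, 0.2795], "turn_vec":[-0.0025, 0, 0.002]}]' 0.0; python3 nudge.py '[{"xyz":[0, 0, 0.0125]}, {"xyz":[0, 0, 0.025]}, {"xyz":[0, 0, 0.0313]}, {"xyz":[0, 0, 0.0313]}]'; python3 -c "
from h import *
print(go([0.652,0.0288,0.088],np.radians(81.5)))"
```

```text
clock: 3.38
tcp_pos: [0.651, 0.0107, 0.127]
orientation: [-0.008, 0.998, -0.056, 0.001]
wrist_force: [0.0, 0.1, 0.4]
finger_gap: 0.0002
grip_force: 0.0
clock: 3.88
tcp_pos: [0.6508, 0.0118, 0.1038]
orientation: [-0.007, 0.998, -0.056, 0.002]
wrist_force: [-5.3, -0.4, 18.2]
finger_gap: -0.0001
grip_force: 9.1
[[-0.0008, -0.0168, 0.0161], [-0.0149, -0.0032, 0.0373]]
```

Scaled: -0.025 m / 0.8 = -0.0313, -0.015 m / 0.8 = -0.0188.

```bash
python3 nudge.py '[{"xyz":[0, 0, -0.0188]}, {"xyz":[0, 0, -0.0313]}, {"xyz":[0, 0, -0.0313]}]'; python3 -c "
from h import *
s,t,R=state();print(s['joint_pos'].round(3),R.as_rotvec())
print(go([0.652,0.0288,0.125],np.radians(81.5)))"
```

```text
clock: 4.25
tcp_pos: [0.6509, 0.0116, 0.126]
orientation: [-0.008, 0.998, -0.055, 0.001]
wrist_force: [-0.0, -0.2, -0.1]
finger_gap: 0.0003
grip_force: 0.0
[-0.112  0.516  0.037  1.09   0.015  3.141] [-3.12145173  0.17349783 -0.00398388]
[[-0.0008, -0.0172, 0.0013], [-0.0155, -0.0014, 0.0373]]
```

Joint 6 was at its limit, which explains the shortfall. I'll turn the tool half round.

Scaled: -0.05 m / 0.8 = -0.0625, -0.03 m / 0.8 = -0.0375, -1.035 rad / 2 = -0.5175.

```bash
python3 nudge.py '[{"xyz":[0, 0, -0.0375], "turn_vec":[0, 0, -0.085]}, {"xyz":[0, 0, -0.0625], "turn_vec":[0, 0, -0.17]}, {"xyz":[0, 0, -0.0625], "turn_vec":[0, 0, -0.255]}, {"xyz":[0, 0, -0.0625], "turn_vec":[0, 0, -0.34]}, {"xyz":[0, 0, -0.0625], "turn_vec":[0, 0, -0.425]}, {"xyz":[0, 0, -0.0625], "turn_vec":[0, 0, -0.5175]}, {"xyz":[0, 0, -0.0625], "turn_vec":[0, 0, -0.5175]}]' >/dev/null; python3 nudge.py '[{"turn_vec":[0, 0, -0.085]}, {"turn_vec":[0, 0, -0.17]}, {"turn_vec":[0, 0, -0.255]}, {"turn_vec":[0, 0, -0.34]}, {"turn_vec":[0, 0, -0.425]}, {"turn_vec":[0, 0, -0.5175]}, {"turn_vec":[0, 0, -0.5175]}]' >/dev/null;python3 nudge.py '[{"turn_vec":[0, 0, -0.085]}, {"turn_vec":[0, 0, -0.17]}, {"turn_vec":[0, 0, -0.255]}, {"turn_vec":[0, 0, -0.34]}, {"turn_vec":[0, 0, -0.425]}, {"turn_vec":[0, 0, -0.5175]}, {"turn_vec":[0, 0, -0.5175]}]'; python3 -c "
from h import *
s,t,R=state();print(s['joint_pos'].round(3))
print(go([0.652,0.0288,0.125],np.radians(81.5)))"
```

```text
clock: 6.88
tcp_pos: [0.6499, 0.0109, 0.1748]
orientation: [-0.0, 0.077, 0.997, 0.008]
wrist_force: [-0.3, -0.7, 0.7]
finger_gap: -0.0003
grip_force: 0.0
[-0.113  0.488  0.115  1.198  0.015  0.041]
[[0.0007, 0.0173, 0.0501], [0.0154, -0.0012, -0.0058]]
```

Scaled: 0.05 m / 0.8 = 0.0625, 0.02 m / 0.8 = 0.025, 0.0154 rad / 2 = 0.0077.

```bash
python3 nudge.py '[{"xyz":[0.0009, 0.0216, 0.025], "turn_vec":[0.0077, 0, -0.0029]}, {"xyz":[0.0009, 0.0216, 0.0625], "turn_vec":[0.0077, 0, -0.0029]}, {"xyz":[0.0009, 0.0216, 0.0625], "turn_vec":[0.0077, 0, -0.0029]}, {"xyz":[0.0009, 0.0216, 0.0625], "turn_vec":[0.0077, 0, -0.0029]}]'; python3 nudge.py '[{"xyz":[0, 0, 0.0125]}, {"xyz":[0, 0, 0.0225]}, {"xyz":[0, 0, 0.0275]}, {"xyz":[0, 0, 0.0313]}, {"xyz":[0, 0, 0.0313]}]'; python3 -c "
from h import *
print(go([0.652,0.0288,0.089],np.radians(81.5)))"
```

```text
clock: 7.38
tcp_pos: [0.6523, 0.0286, 0.1261]
orientation: [-0.0, 0.072, 0.997, 0.0]
wrist_force: [0.3, -0.0, -0.1]
finger_gap: -0.0001
grip_force: 0.0
clock: 8.0
tcp_pos: [0.6518, 0.0288, 0.1001]
orientation: [-0.001, 0.071, 0.997, 0.0]
wrist_force: [-0.0, 0.1, -0.5]
finger_gap: 0.0004
grip_force: 0.0
[[-0.0002, -0.0, 0.0111], [0.0, -0.0012, 0.0063]]
```

The fingertips are in the recess at 78 mm with no force. Now to press.

Scaled: 0.0125 m / 0.8 = 0.0156, 0.012 m / 0.8 = 0.015.

```bash
python3 nudge.py '[{"xyz":[0, 0, 0.0063]}, {"xyz":[0, 0, 0.0113]}, {"xyz":[0, 0, 0.015]}, {"xyz":[0, 0, 0.0156]}, {"xyz":[0, 0, 0.0156]}, {"xyz":[0, 0, 0.0156]}]'; python3 nudge.py '[{"xyz":[0, 0, -0.0375]}, {"xyz":[0, 0, -0.1]}, {"xyz":[-0.025, 0, -0.175]}, {"xyz":[-0.1, 0, -0.2375]}, {"xyz":[-0.15, 0, -0.2875]}, {"xyz":[-0.15, 0, -0.2875]}, {"xyz":[-0.15, 0, -0.2875]}]' 0.08; python3 - <<'E'
from h import *
c=cam('wrist','w3');cam('scene','s3');cam('side','d3');print(state()[1])
E
```

```text
clock: 8.75
tcp_pos: [0.6524, 0.0288, 0.0886]
orientation: [0.0, 0.071, 0.997, -0.0]
wrist_force: [0.1, -0.3, 5.4]
finger_gap: -0.0004
grip_force: 2.6
clock: 9.62
tcp_pos: [0.773, 0.0113, 0.3164]
orientation: [0.0, 0.071, 0.997, 0.0]
wrist_force: [0.5, -0.2, -0.5]
finger_gap: 0.08
grip_force: 0.0
[0.76988051 0.01206542 0.31580291]
```

View pics/w3.png

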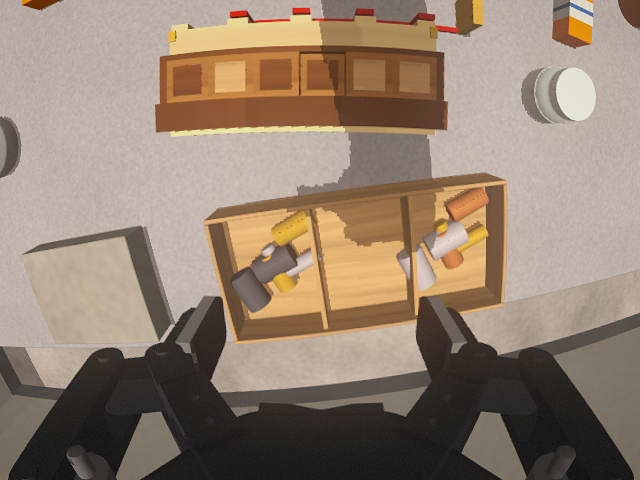

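View pics/s3.png

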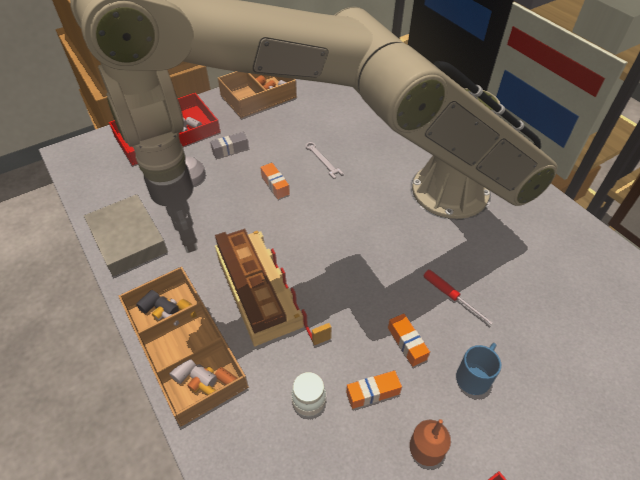

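The shutter is open: the tab moved from (316,323) to (320,333), and the bars now stand between the sleeves. Three cartons in all. Going over carton A with the closing line across it.

```bash
python3 -c "
from h import *
print(go([0.423,-0.30,0.25],np.radians(-3.3)))"
```

```text
[[0.299, -0.3579, 0.0672], [-0.0035, -0.0035, 1.4866]]
```

Scaled: -0.358 m / 0.8 = -0.4475, -0.315 m / 0.8 = -0.3938, 1.44 rad / 2 = 0.72.

```bash
python3 nudge.py '[{"xyz":[0.0463, -0.0563, 0], "turn_vec":[0, 0, 0.09]}, {"xyz":[0.0938, -0.1125, 0], "turn_vec":[0, 0, 0.18]}, {"xyz":[0.14, -0.1688, 0], "turn_vec":[0, 0, 0.27]}, {"xyz":[0.1875, -0.225, 0.0125], "turn_vec":[0, 0, 0.36]}, {"xyz":[0.2338, -0.2813, 0.0313], "turn_vec":[0, 0, 0.45]}, {"xyz":[0.2813, -0.3375, 0.05], "turn_vec":[0, 0, 0.54]}, {"xyz":[0.3275, -0.3938, 0.0688], "turn_vec":[0, 0, 0.63]}, {"xyz":[0.3738, -0.4475, 0.0838], "turn_vec":[0, 0, 0.72]}]' 0.085; python3 - <<'E'
from h import *
print(go([0.423,-0.30,0.25],np.radians(-3.3)))
E
```

```text
clock: 10.78
tcp_pos: [0.4201, -0.2985, 0.2493]
orientation: [-0.001, 0.713, 0.701, -0.0]
wrist_force: [0.6, -0.3, 0.3]
finger_gap: 0.085
grip_force: 0.0
[[-0.0014, 0.0029, -0.0007], [-0.0022, -0.0013, 0.0409]]
```

Scaled: 0.04 rad / 2 = 0.02.

```bash
cat >> h.py <<'E'
def boxes(c,vmin=190,z=.04):
    h=cv2.cvtColor(c['image'],cv2.COLOR_RGB2HSV);m=cv2.inRange(h,(7,150,vmin),(22,255,255))
    m=cv2.morphologyEx(m,cv2.MORPH_OPEN,np.ones((3,3)));m=cv2.morphologyEx(cv2.copyMakeBorder(m,40,40,40,40,0),cv2.MORPH_CLOSE,np.ones((41,41)))[40:-40,40:-40]
    for k in cv2.findContours(m,0,1)[0]:
        if cv2.contourArea(k)<400: continue
        w=onz(c,k[:,0],z,True)[:,:2].astype(np.float32);r=cv2.minAreaRect(w);P=cv2.boxPoints(r)
        e=P[1]-P[0] if np.linalg.norm(P[1]-P[0])>np.linalg.norm(P[2]-P[1]) else P[2]-P[1]
        print('px',k[:,0].mean(0).round(),'ctr',np.round(r[0],4),'size',np.round(sorted(r[1]),4),'axis',round(float(np.degrees(np.arctan2(e[1],e[0]))%180),1))
E
python3 nudge.py '[{"turn_vec":[0, 0, 0.02]}, {"turn_vec":[0, 0, 0.02]}, {"turn_vec":[0, 0, 0.02]}]'; python3 - <<'E'
from h import *
c=cam('wrist','w4')
for v in(150,190,215): print(v);boxes(c,v)
h=cv2.cvtColor(c['image'],cv2.COLOR_RGB2HSV)
E
```

```text
clock: 11.15
tcp_pos: [0.4235, -0.2988, 0.2508]
orientation: [-0.0, 0.724, 0.689, -0.0]
wrist_force: [-0.4, -0.9, -1.2]
finger_gap: 0.0848
grip_force: 0.0
150
px [319. 202.] ctr [ 0.4217 -0.2962] size [0.0391 0.1084] axis 86.8
px [524.   8.] ctr [ 0.6324 -0.1066] size [0.0234 0.1124] axis 11.1
190
px [318. 234.] ctr [ 0.4202 -0.3258] size [0.039  0.0488] axis 86.1
215
```

View pics/w4.png

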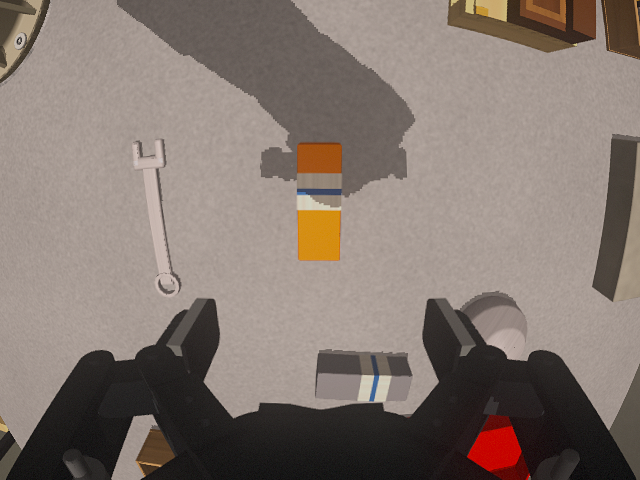

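Carton A is at (318,202) px, i.e. (0.4217,-0.2962), axis 86.8°, and its size checks. I'll grip it 33 mm towards its +y end.

```bash
python3 -c "
from h import *
print(go([0.4236,-0.2633,0.029],np.radians(-3.2)))"
```

```text
[[0.0356, -0.0019, 0.2219], [-0.0007, -0.0002, 0.0067]]
```

Scaled: 0.222 m / 0.8 = 0.2775, 0.21 m / 0.8 = 0.2625.

```bash
python3 nudge.py '[{"xyz":[0.0445, -0.0024, 0.05]}, {"xyz":[0.0445, -0.0024, 0.1125]}, {"xyz":[0.0445, -0.0024, 0.175]}, {"xyz":[0.0445, -0.0024, 0.225]}, {"xyz":[0.0445, -0.0024, 0.2625]}, {"xyz":[0.0445, -0.0024, 0.2775]}, {"xyz":[0.0445, -0.0024, 0.2775]}]' 0.085; python3 nudge.py '[{}, {}, {}, {}, {}, {}]' 0.03 60; python3 nudge.py '[{"xyz":[0, 0, -0.0125]}, {"xyz":[0, 0, -0.0375]}, {"xyz":[0, 0, -0.075]}, {"xyz":[0, 0, -0.075]}]'
python3 -c "
from h import *
o=np.array([.582,.0175]);a=np.radians(-8.5);x=np.array([np.cos(a),np.sin(a)]);y=np.array([-x[1],x[0]])
p=o-.125*x-.099*y;print(p,go([*p,.10],np.radians(81.5)))
p=o-.125*x-.033*y;print(p,go([*p,.10],np.radians(81.5)))"
```

```text
clock: 12.08
tcp_pos: [0.4239, -0.2639, 0.0287]
orientation: [-0.001, 0.725, 0.689, -0.0]
wrist_force: [0.7, 0.4, 0.5]
finger_gap: 0.085
grip_force: 0.0
clock: 12.82
tcp_pos: [0.4248, -0.2653, 0.0303]
orientation: [0.001, 0.725, 0.689, -0.0]
wrist_force: [0.3, -1.0, 6.7]
finger_gap: 0.0393
grip_force: 61.4
clock: 13.32
tcp_pos: [0.4254, -0.2658, 0.0914]
orientation: [0.002, 0.725, 0.689, 0.0]
wrist_force: [-0.9, 0.3, -1.6]
finger_gap: 0.0393
grip_force: 60.5
[ 0.44373989 -0.06193639] [[0.2045, 0.0079, -0.0091], [0.0003, 0.0045, -1.4736]]
[0.45349531 0.00333865] [[0.2702, 0.0143, -0.0093], [0.0003, 0.0045, -1.4736]]
```

Scaled: 0.2045 m / 0.8 = 0.2556, 0.175 m / 0.8 = 0.2188, -1.4736 rad / 2 = -0.7368.

```bash
python3 nudge.py '[{"xyz":[0.0313, 0.0013, -0.025], "turn_vec":[0, 0, -0.09]}, {"xyz":[0.0625, 0.0025, -0.0375], "turn_vec":[0, 0, -0.18]}, {"xyz":[0.0938, 0.0038, -0.0375], "turn_vec":[0, 0, -0.27]}, {"xyz":[0.125, 0.005, -0.0375], "turn_vec":[0, 0, -0.36]}, {"xyz":[0.1563, 0.0063, -0.0375], "turn_vec":[0, 0, -0.45]}, {"xyz":[0.1875, 0.0075, -0.0375], "turn_vec":[0, 0, -0.54]}, {"xyz":[0.2188, 0.0088, -0.0375], "turn_vec":[0, 0, -0.63]}, {"xyz":[0.2556, 0.01, -0.0375], "turn_vec":[0, 0, -0.7368]}]'; python3 nudge.py '[{}, {}, {}]' ; python3 - <<'E'
from h import *
c=cam('wrist','w5');boxes(c,150,.1)
print(go([.4437,-.0619,.1],np.radians(81.5)))
E
```

```text
clock: 14.32
tcp_pos: [0.4418, -0.0599, 0.1182]
orientation: [-0.001, 0.084, 0.996, 0.0]
wrist_force: [-0.2, -0.6, -1.2]
finger_gap: 0.0392
grip_force: 60.6
clock: 14.7
tcp_pos: [0.4424, -0.0615, 0.1188]
orientation: [-0.0, 0.088, 0.996, -0.0]
wrist_force: [0.3, -1.0, -0.3]
finger_gap: 0.0388
grip_force: 60.6
px [321. 318.] ctr [ 0.4482 -0.0622] size [0.0332 0.0493] axis 78.9
[[-0.0013, -0.0002, 0.0188], [-0.0002, -0.0009, -0.028]]
```

View pics/w5.png

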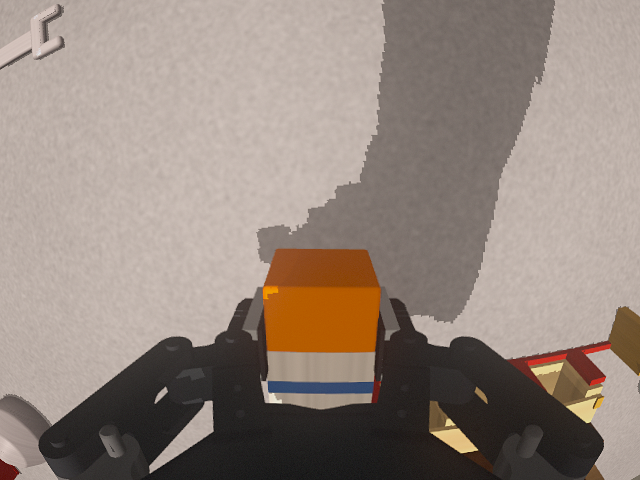

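Carton held straight, its rear face at (320,268). Lowering to sleeve height and aligning.

Scaled: 0.0788 m / 0.8 = 0.0985, 0.03 m / 0.8 = 0.0375, -0.028 rad / 2 = -0.014.

```bash
python3 nudge.py '[{"xyz":[-0.0016, 0, 0.0375], "turn_vec":[0, 0, -0.014]}, {"xyz":[-0.0016, 0, 0.075], "turn_vec":[0, 0, -0.014]}, {"xyz":[-0.0016, 0, 0.0985], "turn_vec":[0, 0, -0.014]}, {"xyz":[-0.0016, 0, 0.0985], "turn_vec":[0, 0, -0.014]}, {"xyz":[-0.0016, 0, 0.0985], "turn_vec":[0, 0, -0.014]}]'; python3 -c "
from h import *
o=np.array([.582,.0175]);a=np.radians(-8.5);x=np.array([np.cos(a),np.sin(a)]);y=np.array([-x[1],x[0]])
print(state()[1]);p=o-.095*x-.099*y;print(go([*p,.0402],np.radians(81.5)));c=cam('scene','s5');cam('side','d5')"
```

```text
clock: 15.38
tcp_pos: [0.4442, -0.0615, 0.0408]
orientation: [-0.0, 0.074, 0.997, -0.0]
wrist_force: [-0.5, 0.7, -1.7]
finger_gap: 0.039
grip_force: 60.7
[ 0.44417277 -0.06150162  0.04076564]
[[-0.0296, -0.0005, 0.0006], [-0.0001, -0.0, 0.001]]
```

Scaled: -0.05 m / 0.8 = -0.0625, -0.045 m / 0.8 = -0.0563.

```bash
python3 nudge.py '[{"xyz":[-0.015, 0, 0]}, {"xyz":[-0.03, -0.0006, 0]}, {"xyz":[-0.0438, -0.0006, 0]}, {"xyz":[-0.0563, -0.0006, 0]}, {"xyz":[-0.0625, -0.0006, 0]}]'; python3 nudge.py '[{"xyz":[-0.0125, 0, 0]}, {"xyz":[-0.025, 0, 0]}, {"xyz":[-0.0375, 0, 0]}, {"xyz":[-0.045, 0, 0]}, {"xyz":[-0.045, 0, 0]}]';python3 -c "
from h import *
o=np.array([.582,.0175]);a=np.radians(-8.5);x=np.array([np.cos(a),np.sin(a)]);y=np.array([-x[1],x[0]])
t=state()[1];print((t[:2]-o)@x,(t[:2]-o)@y)"
```

```text
clock: 16.1
tcp_pos: [0.4939, -0.0689, 0.04]
orientation: [-0.0, 0.073, 0.997, 0.0]
wrist_force: [-0.8, 0.4, -1.4]
finger_gap: 0.039
grip_force: 60.7
clock: 16.73
tcp_pos: [0.5292, -0.0742, 0.0401]
orientation: [-0.0, 0.073, 0.997, -0.0]
wrist_force: [-0.4, -0.6, -1.5]
finger_gap: 0.039
grip_force: 65.0
-0.03868470688671003 -0.0984640972560152
```

Careful with the scale: shifts go in shares of 80 cm and turns go in shares of 2 rad. That gives: -0.012 m / 0.8 = -0.015, -0.006 m / 0.8 = -0.0075.

```bash
python3 nudge.py '[{"xyz":[-0.0075, 0, 0]}, {"xyz":[-0.015, 0, 0]}, {"xyz":[-0.015, 0, 0.0013]}, {"xyz":[-0.015, 0, 0.0013]}]'; python3 nudge.py '[{}, {}, {}, {}]' 0.062; python3 nudge.py '[{"xyz":[0, 0, -0.0375]}, {"xyz":[0.025, 0, -0.075]}, {"xyz":[0.0688, 0, -0.0875]}, {"xyz":[0.075, 0, -0.0875]}, {"xyz":[0.075, 0, -0.0875]}, {"xyz":[0.075, 0, -0.0875]}]' 0.0; python3 nudge.py '[{"xyz":[0, 0, 0.0375]}, {"xyz":[0, 0, 0.075]}, {"xyz":[0, 0, 0.075]}, {"xyz":[0, 0, 0.075]}]'; python3 - <<'E'
from h import *
for n in('scene','side'):
    c=cam(n,n[0]+'6')
    for k in orange(c,100): 
        M=cv2.moments(k);p=[M['m10']/M['m00'],M['m01']/M['m00']];print(n,np.round(p,1),cv2.contourArea(k),onz(c,p,0.03)[0].round(4))
s,t,R=state()
o=np.array([.582,.0175]);a=np.radians(-8.5);x=np.array([np.cos(a),np.sin(a)]);y=np.array([-x[1],x[0]])
print(t,(t[:2]-o)@x,(t[:2]-o)@y)
c=cv2.imread('pics/side6.png') if False else cv2.imread('pics/s6.png')
d=cv2.imread('pics/d6.png')
cv2.imwrite('pics/m6.png',np.hstack([cv2.resize(c[200:380,200:380],(400,400)),cv2.resize(d[160:340,190:370],(400,400))]))
E
```

```text
clock: 17.23
tcp_pos: [0.5403, -0.0757, 0.0389]
orientation: [-0.001, 0.073, 0.997, 0.0]
wrist_force: [0.8, 0.5, -1.1]
finger_gap: 0.0394
grip_force: 65.0
clock: 17.73
tcp_pos: [0.5406, -0.0758, 0.0392]
orientation: [-0.0, 0.073, 0.997, 0.0]
wrist_force: [-0.5, 0.1, 0.4]
finger_gap: 0.0621
grip_force: 0.0
clock: 18.48
tcp_pos: [0.4821, -0.0673, 0.1089]
orientation: [-0.0, 0.073, 0.997, 0.0]
wrist_force: [-0.7, 0.3, 0.0]
finger_gap: 0.0003
grip_force: 0.0
clock: 18.98
tcp_pos: [0.4819, -0.0672, 0.0495]
orientation: [-0.0, 0.073, 0.997, 0.0]
wrist_force: [0.9, -0.7, 0.2]
finger_gap: 0.0
grip_force: 0.0
scene [355.2 391.6] 164.5 [0.5973 0.3624 0.03  ]
scene [387.3 381.9] 334.0 [0.5272 0.3818 0.03  ]
scene [418.9 350.7] 144.0 [0.4231 0.3616 0.03  ]
scene [401.6 324.7] 258.5 [0.4139 0.2889 0.03  ]
side [254.  373.4] 232.0 [0.4258 0.3646 0.03  ]
side [278.1 347.8] 329.0 [0.4164 0.2882 0.03  ]
side [204.9 351.8] 673.5 [0.5488 0.3785 0.03  ]
[ 0.48239608 -0.06736666  0.05022956] -0.08596576214231316 -0.09865686740239599[ WARN:0@1.464] global loadsave.cpp:275 findDecoder imread_('pics/d6.png'): can't open/read file: check file path/integrity
Traceback (most recent call last):
TypeError: 'NoneType' object is not subscriptable
```

Scaled: -0.072 m / 0.8 = -0.09, -0.068 m / 0.8 = -0.085.

```bash
python3 nudge.py '[{"xyz":[-0.015, 0, 0]}, {"xyz":[-0.0313, 0, 0]}, {"xyz":[-0.0438, 0, 0]}, {"xyz":[-0.0563, 0, 0]}, {"xyz":[-0.0688, 0, 0]}, {"xyz":[-0.0775, 0, 0]}, {"xyz":[-0.085, 0, 0]}, {"xyz":[-0.09, 0, 0]}]'; python3 nudge.py '[{"xyz":[-0.0025, 0, 0]}, {"xyz":[-0.005, 0, 0]}, {"xyz":[-0.005, 0, 0]}]'; python3 nudge.py '[{"xyz":[-0.0013, 0, 0]}, {"xyz":[-0.0025, 0, 0]}, {"xyz":[-0.0025, 0, 0]}]';  python3 -c "
from h import *
o=np.array([.582,.0175]);a=np.radians(-8.5);x=np.array([np.cos(a),np.sin(a)]);y=np.array([-x[1],x[0]])
t=state()[1];print((t[:2]-o)@x,(t[:2]-o)@y)
d=cam('side','d6')['image'];cv2.imwrite('pics/m6.png',cv2.resize(d[160:340,190:370,::-1],(600,600)))"
```

```text
clock: 20.08
tcp_pos: [0.5527, -0.0776, 0.049]
orientation: [-0.0, 0.073, 0.997, 0.0]
wrist_force: [-0.4, -0.1, 1.1]
finger_gap: 0.0
grip_force: 0.5
clock: 20.45
tcp_pos: [0.5566, -0.0782, 0.0491]
orientation: [-0.0, 0.073, 0.997, 0.0]
wrist_force: [-0.1, 0.6, -0.6]
finger_gap: -0.0006
grip_force: 0.0
clock: 20.82
tcp_pos: [0.5585, -0.0784, 0.0491]
orientation: [-0.0, 0.073, 0.997, 0.0]
wrist_force: [0.2, 0.2, 0.8]
finger_gap: 0.0001
grip_force: 0.3
-0.009077945693122732 -0.09836256318988718
```

View pics/m6.png

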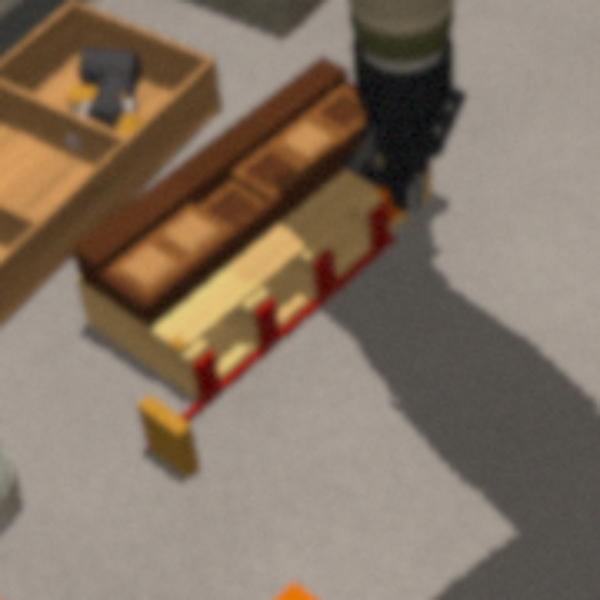

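The carton is at the mouth of sleeve 1, orange at (385,200) by the fingers. I'll push in small steps until the back stop is felt.

Scaled: -0.001 m / 0.8 = -0.0013.

```bash
for i in 1; do python3 nudge.py '[{"xyz":[-0.0013, 0, 0]}, {"xyz":[-0.0013, 0, 0]}]'|grep -E 'tcp|wrist';python3 nudge.py '[{"xyz":[-0.0013, 0, 0]}, {"xyz":[-0.0013, 0, 0]}]'|grep -E 'tcp|wrist'; python3 nudge.py '[{"xyz":[-0.0013, 0, 0]}, {"xyz":[-0.0013, 0, 0]}]'|grep -E 'tcp|wrist'; done
```

```text
tcp_pos: [0.5595, -0.0786, 0.049]
wrist_force: [-0.6, 0.0, -0.1]
tcp_pos: [0.5598, -0.0786, 0.049]
wrist_force: [-2.6, 0.2, 2.0]
tcp_pos: [0.5598, -0.0786, 0.0489]
wrist_force: [-6.2, 0.9, 4.0]
```

Scaled: -0.2 m / 0.8 = -0.25, -0.15 m / 0.8 = -0.1875.

```bash
python3 nudge.py '[{"xyz":[0.05, 0, 0]}, {"xyz":[0.1125, 0, -0.0375]}, {"xyz":[0.1375, 0, -0.1125]}, {"xyz":[0.1375, 0, -0.1875]}, {"xyz":[0.1375, 0, -0.25]}, {"xyz":[0.1375, 0, -0.25]}, {"xyz":[0.1375, 0, -0.25]}]' 0.085; python3 -c "
from h import *
print(go([0.42,0.32,0.25],np.radians(171.7)))"
```

```text
clock: 22.5
tcp_pos: [0.4529, -0.0628, 0.2488]
orientation: [-0.0, 0.073, 0.997, 0.0]
wrist_force: [0.1, -1.3, -1.0]
finger_gap: 0.0854
grip_force: 0.0
[[0.0884, 0.3739, -0.0012], [-0.0, -0.0, 1.5693]]
```

Scaled: 0.374 m / 0.8 = 0.4675, 0.327 m / 0.8 = 0.4088, -1.44 rad / 2 = -0.72.

```bash
python3 nudge.py '[{"xyz":[0.0138, 0.0588, 0], "turn_vec":[0, 0, -0.09]}, {"xyz":[0.0275, 0.1175, 0], "turn_vec":[0, 0, -0.18]}, {"xyz":[0.0413, 0.175, 0], "turn_vec":[0, 0, -0.27]}, {"xyz":[0.055, 0.2338, 0], "turn_vec":[0, 0, -0.36]}, {"xyz":[0.0688, 0.2925, 0], "turn_vec":[0, 0, -0.45]}, {"xyz":[0.0825, 0.35, 0], "turn_vec":[0, 0, -0.54]}, {"xyz":[0.0963, 0.4088, 0], "turn_vec":[0, 0, -0.63]}, {"xyz":[0.1105, 0.4675, 0], "turn_vec":[0, 0, -0.72]}]' >/dev/null; python3 nudge.py '[{"turn_vec":[0, 0, -0.066]}, {"turn_vec":[0, 0, -0.066]}, {"turn_vec":[0, 0, -0.066]}]'; python3 - <<'E'
from h import *
c=cam('wrist','w7')
for v in(120,150,180): print(v);boxes(c,v)
E
```

```text
clock: 23.88
tcp_pos: [0.4194, 0.3195, 0.248]
orientation: [-0.001, -0.653, 0.757, 0.001]
wrist_force: [-0.3, 0.1, -0.2]
finger_gap: 0.0851
grip_force: 0.0
120
px [245. 398.] ctr [0.5428 0.5305] size [0.0491 0.0648] axis 18.6
px [216. 301.] ctr [0.5434 0.4007] size [0.0575 0.1128] axis 166.0
px [317. 208.] ctr [0.4221 0.3215] size [0.0395 0.1116] axis 82.6
px [124. 123.] ctr [0.5924 0.2073] size [0.0149 0.0455] axis 165.8
px [46. 50.] ctr [0.668  0.0878] size [0.1074 0.1217] axis 167.2
150
px [244. 399.] ctr [0.5431 0.5314] size [0.0475 0.0626] axis 18.7
px [214. 306.] ctr [0.5454 0.4029] size [0.0518 0.1097] axis 165.5
px [318. 208.] ctr [0.422  0.3219] size [0.0393 0.1108] axis 83.0
px [124. 123.] ctr [0.5922 0.2069] size [0.0147 0.0451] axis 168.1
px [46. 49.] ctr [0.6679 0.0872] size [0.0972 0.1266] axis 163.0
180
px [211. 308.] ctr [0.5471 0.4086] size [0.0398 0.1093] axis 165.4
px [316. 177.] ctr [0.4184 0.2929] size [0.0391 0.0492] axis 83.2
px [124. 123.] ctr [0.5928 0.2067] size [0.0147 0.044 ] axis 168.6
```

View pics/w7.png

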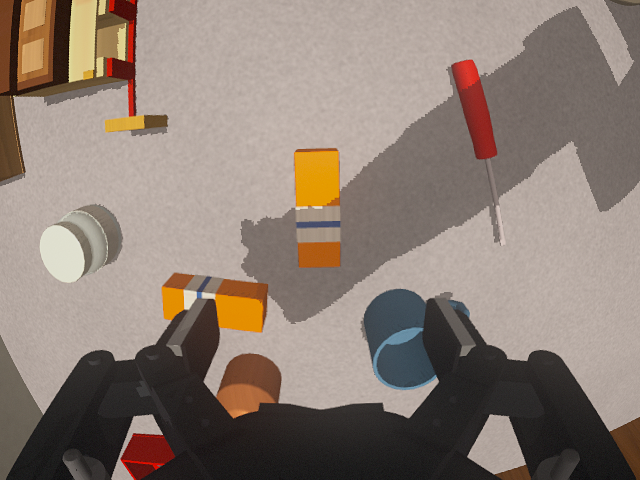

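View: carton B at (317,208) px, i.e. (0.422,0.322), axis 82.8°. Carton C at (214,303) has shifted and I'll remeasure it later. The mug at (402,340) is clear of the grip point. Gripping B near its -y end.

```bash
python3 -c "
from h import *
print(go([0.4179,0.2893,0.030],np.radians(172.8)))"
```

```text
[[0.0299, -0.0031, 0.2184], [0.002, -0.0008, -0.0223]]
```

Scaled: 0.2184 m / 0.8 = 0.273, 0.207 m / 0.8 = 0.2588, -0.022 rad / 2 = -0.011.

```bash
python3 nudge.py '[{"xyz":[0.0375, -0.0038, 0.05], "turn_vec":[0, 0, -0.011]}, {"xyz":[0.0375, -0.0038, 0.1125], "turn_vec":[0, 0, -0.011]}, {"xyz":[0.0375, -0.0038, 0.175], "turn_vec":[0, 0, -0.011]}, {"xyz":[0.0375, -0.0038, 0.225], "turn_vec":[0, 0, -0.011]}, {"xyz":[0.0375, -0.0038, 0.2588], "turn_vec":[0, 0, -0.011]}, {"xyz":[0.0375, -0.0038, 0.273], "turn_vec":[0, 0, -0.011]}, {"xyz":[0.0375, -0.0038, 0.273], "turn_vec":[0, 0, -0.011]}]' 0.085; python3 nudge.py '[{}, {}, {}, {}, {}, {}]' 0.03 60; python3 nudge.py '[{"xyz":[0, 0, -0.0125]}, {"xyz":[0, 0, -0.0375]}, {"xyz":[0, 0, -0.075]}, {"xyz":[0, 0, -0.1]}, {"xyz":[0, 0, -0.1]}]'
cat >> h.py <<'E'
o=np.array([.582,.0175]);_a=np.radians(-8.5);cx=np.array([np.cos(_a),np.sin(_a)]);cy=np.array([-cx[1],cx[0]])
W=lambda x,y:o+x*.001*cx+y*.001*cy
def C():
    t=state()[1];return ((t[:2]-o)@cx*1000).round(1),((t[:2]-o)@cy*1000).round(1),(t[2]*1000).round(1)
E
python3 -c "
from h import *
print(W(-125,33),go([*W(-125,33),.12],np.radians(81.5)))"
```

```text
clock: 24.8
tcp_pos: [0.4181, 0.2895, 0.0306]
orientation: [-0.001, -0.662, 0.75, 0.0]
wrist_force: [-0.1, -0.9, 0.3]
finger_gap: 0.0852
grip_force: 0.0
clock: 25.55
tcp_pos: [0.4192, 0.2904, 0.032]
orientation: [0.001, -0.662, 0.749, -0.0]
wrist_force: [-0.3, -0.0, 6.7]
finger_gap: 0.039
grip_force: 61.4
clock: 26.18
tcp_pos: [0.4193, 0.2905, 0.1125]
orientation: [0.001, -0.662, 0.749, -0.0]
wrist_force: [0.9, 0.3, -1.0]
finger_gap: 0.0389
grip_force: 60.5
[0.46325073 0.0686137 ] [[0.2148, -0.0709, -0.0077], [-0.003, -0.0001, -1.5456]]
```

Scaled: 0.192 m / 0.8 = 0.24, 0.168 m / 0.8 = 0.21, 1.44 rad / 2 = 0.72.

```bash
python3 nudge.py '[{"xyz":[0.03, -0.01, -0.0125], "turn_vec":[0, 0, 0.09]}, {"xyz":[0.06, -0.02, -0.025], "turn_vec":[0, 0, 0.18]}, {"xyz":[0.09, -0.03, -0.025], "turn_vec":[0, 0, 0.27]}, {"xyz":[0.12, -0.04, -0.025], "turn_vec":[0, 0, 0.36]}, {"xyz":[0.15, -0.05, -0.025], "turn_vec":[0, 0, 0.45]}, {"xyz":[0.18, -0.06, -0.0125], "turn_vec":[0, 0, 0.54]}, {"xyz":[0.21, -0.07, -0.01], "turn_vec":[0, 0, 0.63]}, {"xyz":[0.24, -0.0788, -0.01], "turn_vec":[0, 0, 0.72]}]' >/dev/null; python3 nudge.py '[{}, {}]';  python3 -c "
from h import *
print(C(),go([*W(-125,33),.042],np.radians(81.5)))"
```

```text
clock: 27.42
tcp_pos: [0.4566, 0.092, 0.1181]
orientation: [-0.001, -0.005, 1.0, 0.0]
wrist_force: [0.2, -1.3, -0.5]
finger_gap: 0.0394
grip_force: 60.7
(np.float64(-135.0), np.float64(55.1), np.float64(118.1)) [[-0.0066, -0.0235, 0.0761], [0.0004, -0.0023, 0.1577]]
```

Scaled: 0.076 m / 0.8 = 0.095, 0.065 m / 0.8 = 0.0813, 0.158 rad / 2 = 0.079.

```bash
python3 nudge.py '[{"xyz":[-0.0038, -0.015, 0.025], "turn_vec":[0, 0, 0.04]}, {"xyz":[-0.0083, -0.0294, 0.05], "turn_vec":[0, 0, 0.079]}, {"xyz":[-0.0083, -0.0294, 0.0813], "turn_vec":[0, 0, 0.079]}, {"xyz":[-0.0083, -0.0294, 0.095], "turn_vec":[0, 0, 0.079]}, {"xyz":[-0.0083, -0.0294, 0.095], "turn_vec":[0, 0, 0.079]}, {"xyz":[-0.0083, -0.0294, 0.095], "turn_vec":[0, 0, 0.079]}]';  python3 -c "
from h import *
print(C(),go([*W(-26,33),.042],np.radians(81.5)))"
```

```text
clock: 28.18
tcp_pos: [0.4645, 0.0686, 0.0435]
orientation: [0.0, 0.075, 0.997, 0.0]
wrist_force: [0.7, -0.4, -0.8]
finger_gap: 0.0392
grip_force: 60.8
(np.float64(-123.8), np.float64(33.2), np.float64(43.5)) [[-0.0978, -0.0001, 0.0015], [0.0002, 0.0003, -0.0011]]
```

Scaled: -0.05 m / 0.8 = -0.0625, -0.045 m / 0.8 = -0.0563.

```bash
python3 nudge.py '[{"xyz":[-0.015, 0, 0.0019]}, {"xyz":[-0.03, 0, 0.0019]}, {"xyz":[-0.0438, 0, 0.0019]}, {"xyz":[-0.0563, 0, 0.0019]}, {"xyz":[-0.0625, 0, 0.0019]}]'; python3 nudge.py '[{"xyz":[-0.0125, 0, 0]}, {"xyz":[-0.025, 0, 0]}, {"xyz":[-0.0375, 0, 0]}, {"xyz":[-0.05, 0, 0]}, {"xyz":[-0.06, 0, 0]}, {"xyz":[-0.06, 0, 0.0013]}, {"xyz":[-0.06, 0, 0.0013]}]'; python3 nudge.py '[{}, {}, {}, {}]' 0.062; python3 -c "
from h import *
print(C())"
```

```text
clock: 28.8
tcp_pos: [0.5143, 0.0605, 0.0412]
orientation: [-0.0, 0.075, 0.997, 0.0]
wrist_force: [0.2, 0.5, -0.9]
finger_gap: 0.0394
grip_force: 60.8
clock: 29.68
tcp_pos: [0.5608, 0.0536, 0.0402]
orientation: [-0.0, 0.075, 0.997, 0.0]
wrist_force: [-0.5, -0.7, -0.8]
finger_gap: 0.0389
grip_force: 60.9
clock: 30.18
tcp_pos: [0.5608, 0.0536, 0.0403]
orientation: [-0.0, 0.075, 0.997, 0.0]
wrist_force: [-0.2, 0.5, -0.1]
finger_gap: 0.0623
grip_force: 0.0
(np.float64(-26.3), np.float64(32.5), np.float64(40.3))
```

Clean. Up and back, shut the fingers, lower, then push.

Scaled: -0.07 m / 0.8 = -0.0875, -0.06 m / 0.8 = -0.075.

```bash
python3 nudge.py '[{"xyz":[0, 0, -0.0375]}, {"xyz":[0.025, 0, -0.075]}, {"xyz":[0.0688, 0, -0.0875]}, {"xyz":[0.075, 0, -0.0875]}, {"xyz":[0.075, 0, -0.0875]}, {"xyz":[0.075, 0, -0.0875]}]' 0.0; python3 nudge.py '[{"xyz":[0, 0, 0.0375]}, {"xyz":[0, 0, 0.075]}, {"xyz":[0, 0, 0.075]}, {"xyz":[0, 0, 0.075]}]'; python3 nudge.py '[{"xyz":[-0.015, 0, 0]}, {"xyz":[-0.0313, 0, 0]}, {"xyz":[-0.0438, 0, 0]}, {"xyz":[-0.0563, 0, 0]}, {"xyz":[-0.0688, 0, 0]}, {"xyz":[-0.0775, 0, 0]}, {"xyz":[-0.085, 0, 0]}, {"xyz":[-0.0913, 0, 0]}]'; python3 nudge.py '[{"xyz":[-0.0025, 0, 0]}, {"xyz":[-0.005, 0, 0]}, {"xyz":[-0.005, 0, 0]}]'|grep wrist;  python3 -c "
from h import *
print(C())"
```

```text
clock: 30.92
tcp_pos: [0.5024, 0.0624, 0.1099]
orientation: [-0.0, 0.075, 0.997, 0.0]
wrist_force: [0.3, -0.3, 0.7]
finger_gap: -0.0002
grip_force: 0.0
clock: 31.42
tcp_pos: [0.5023, 0.0624, 0.0506]
orientation: [-0.0, 0.075, 0.997, 0.0]
wrist_force: [0.4, -0.3, 0.3]
finger_gap: 0.0001
grip_force: 0.0
clock: 32.42
tcp_pos: [0.5739, 0.0516, 0.0501]
orientation: [-0.001, 0.075, 0.997, 0.0]
wrist_force: [0.4, -0.1, 1.0]
finger_gap: 0.0001
grip_force: 0.4
wrist_force: [-0.4, -0.4, 0.7]
(np.float64(-9.0), np.float64(32.5), np.float64(50.2))
```

Scaled: -0.001 m / 0.8 = -0.0013.

```bash
python3 nudge.py '[{"xyz":[-0.0013, 0, 0]}, {"xyz":[-0.0013, 0, 0]}]'|grep -E 'wrist';python3 nudge.py '[{"xyz":[-0.0013, 0, 0]}, {"xyz":[-0.0013, 0, 0]}]'|grep -E 'wrist'; python3 nudge.py '[{"xyz":[-0.0006, 0, 0]}, {"xyz":[-0.0006, 0, 0]}]'|grep -E 'tcp|wrist'; python3 -c "
from h import *
print(C())"
python3 nudge.py '[{"xyz":[0.05, 0, 0]}, {"xyz":[0.1125, 0, -0.0375]}, {"xyz":[0.1375, 0, -0.1125]}, {"xyz":[0.1375, 0, -0.1875]}, {"xyz":[0.1375, 0, -0.25]}, {"xyz":[0.1375, 0, -0.25]}, {"xyz":[0.1375, 0, -0.25]}]' 0.085; python3 -c "
from h import *
print(go([0.52,0.38,0.25],np.radians(75.5)))"
```

```text
wrist_force: [-0.5, 0.5, 1.0]
wrist_force: [-3.8, 0.9, 4.2]
tcp_pos: [0.5787, 0.0508, 0.05]
wrist_force: [-6.1, 1.6, 4.5]
(np.float64(-8.2), np.float64(32.5), np.float64(50.0))
clock: 34.42
tcp_pos: [0.472, 0.067, 0.2501]
orientation: [0.0, 0.075, 0.997, 0.0]
wrist_force: [-0.4, 0.4, 0.4]
finger_gap: 0.0847
grip_force: 0.0
[[-0.0005, 0.3166, 0.0001], [0.0001, 0.0006, 0.1025]]
```

Scaled: 0.317 m / 0.8 = 0.3963, 0.3 m / 0.8 = 0.375, 0.1 rad / 2 = 0.05.

```bash
python3 nudge.py '[{"xyz":[0, 0.0625, 0], "turn_vec":[0, 0, 0.05]}, {"xyz":[0, 0.125, 0], "turn_vec":[0, 0, 0.05]}, {"xyz":[0, 0.1875, 0], "turn_vec":[0, 0, 0.05]}, {"xyz":[0, 0.25, 0], "turn_vec":[0, 0, 0.05]}, {"xyz":[0, 0.3125, 0], "turn_vec":[0, 0, 0.05]}, {"xyz":[0, 0.375, 0], "turn_vec":[0, 0, 0.05]}, {"xyz":[0, 0.3963, 0], "turn_vec":[0, 0, 0.05]}, {"xyz":[0, 0.3963, 0], "turn_vec":[0, 0, 0.05]}]' ; python3 nudge.py '[{}, {}]'>/dev/null; python3 - <<'E'
from h import *
c=cam('wrist','w8');print(state()[1])
for v in(120,150,180): print(v);boxes(c,v)
E
```

```text
clock: 35.42
tcp_pos: [0.5184, 0.3814, 0.2473]
orientation: [-0.002, 0.124, 0.992, -0.001]
wrist_force: [-0.5, -0.5, 0.9]
finger_gap: 0.0853
grip_force: 0.0
[0.51918348 0.37940898 0.2503653 ]
120
px [ 42. 359.] ctr [ 0.6182 -0.0698] size [0.1177 0.2877] axis 124.5
px [614. 246.] ctr [0.6493 0.7114] size [0.0615 0.0925] axis 120.8
px [359. 223.] ctr [0.5449 0.4098] size [0.0399 0.1125] axis 165.1
px [492. 196.] ctr [0.5513 0.5456] size [0.0669 0.102 ] axis 26.1
150
px [ 24. 369.] ctr [ 0.6509 -0.1183] size [0.1073 0.1611] axis 129.2
px [615. 246.] ctr [0.6527 0.7152] size [0.0556 0.0939] axis 126.9
px [359. 225.] ctr [0.5472 0.4094] size [0.0392 0.108 ] axis 165.2
px [493. 194.] ctr [0.5509 0.5482] size [0.0629 0.1027] axis 28.9
180
px [355. 271.] ctr [0.5882 0.3987] size [0.0231 0.0388] axis 75.1
px [612. 254.] ctr [0.6568 0.7055] size [0.0482 0.0723] axis 114.8
px [505. 203.] ctr [0.5535 0.5636] size [0.0443 0.0781] axis 74.1
```

View pics/w8.png

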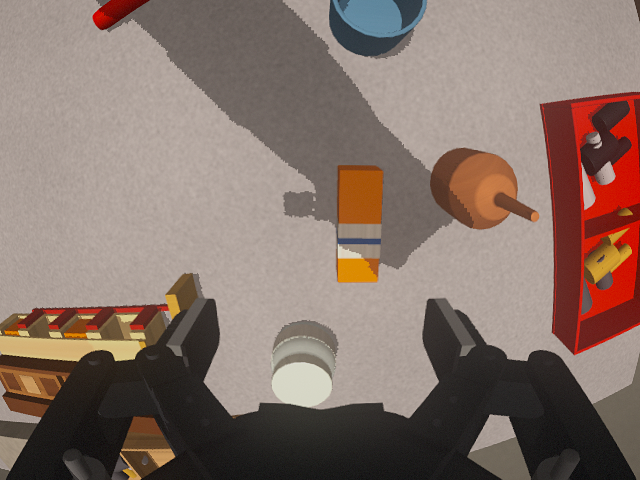

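Carton C is at (359,224) px, i.e. (0.5465,0.4096), axis 165.2°. The oil can at (470,188) is close, so I'm checking clearance.

```bash
python3 - <<'E'
from h import *
c=cam('wrist');h=cv2.cvtColor(c['image'],cv2.COLOR_RGB2HSV)
print(onz(c,[(432,190)],.03,True).round(3),onz(c,[(432,190),(436,205),(440,160)],.06,True).round(3),onz(c,[(518,190),(470,228)],.06,True).round(3))
print(go([.5146,.418,.032],np.radians(75.2)))
E
```

```text
[[0.531 0.487 0.03 ]] [[0.524 0.479 0.06 ]
 [0.538 0.48  0.06 ]
 [0.499 0.491 0.06 ]] [[0.542 0.564 0.06 ]
 [0.567 0.509 0.06 ]]
[[0.0139, 0.0361, 0.2185], [0.0, -0.0006, 0.0065]]
```

The can's edge is about 60 mm from the grip line, so opening to only 62 mm keeps clear.

Scaled: 0.218 m / 0.8 = 0.2725, 0.06 m / 0.8 = 0.075, 0.006 rad / 2 = 0.003.

```bash
python3 nudge.py '[{"xyz":[0.0175, 0.045, 0.025], "turn_vec":[0, 0, 0.003]}, {"xyz":[0.0175, 0.045, 0.075], "turn_vec":[0, 0, 0.003]}, {"xyz":[0.0175, 0.045, 0.1375], "turn_vec":[0, 0, 0.003]}, {"xyz":[0.0175, 0.045, 0.2], "turn_vec":[0, 0, 0.003]}, {"xyz":[0.0175, 0.045, 0.25], "turn_vec":[0, 0, 0.003]}, {"xyz":[0.0175, 0.045, 0.2725], "turn_vec":[0, 0, 0.003]}, {"xyz":[0.0175, 0.045, 0.2725], "turn_vec":[0, 0, 0.003]}]' 0.062; python3 nudge.py '[{}, {}, {}, {}, {}]' 0.03 60; python3 nudge.py '[{"xyz":[0, 0, -0.0125]}, {"xyz":[0, 0, -0.0375]}, {"xyz":[0, 0, -0.075]}, {"xyz":[0, 0, -0.125]}, {"xyz":[0, 0, -0.15]}, {"xyz":[0, 0, -0.15]}]'
python3 -c "
from h import *
print(C(),W(-135,-33),go([*W(-135,-33),.15],np.radians(81.5)))"
```

```text
clock: 36.65
tcp_pos: [0.5138, 0.4182, 0.0316]
orientation: [-0.001, 0.128, 0.992, -0.001]
wrist_force: [-0.1, 0.7, 0.4]
finger_gap: 0.0621
grip_force: 0.0
clock: 37.28
tcp_pos: [0.5158, 0.4198, 0.0349]
orientation: [0.001, 0.128, 0.992, 0.001]
wrist_force: [0.1, -0.1, 6.3]
finger_gap: 0.0387
grip_force: 61.7
clock: 38.02
tcp_pos: [0.5153, 0.4196, 0.1548]
orientation: [0.001, 0.128, 0.992, 0.001]
wrist_force: [1.1, -0.2, -1.9]
finger_gap: 0.0393
grip_force: 60.9
(np.float64(-125.4), np.float64(387.8), np.float64(154.8)) [0.44360515 0.00481675] [[-0.0358, -0.4194, 0.0036], [0.0029, 0.0022, -0.1079]]
```

Scaled: -0.419 m / 0.8 = -0.5238, -0.367 m / 0.8 = -0.4588, -0.108 rad / 2 = -0.054.

```bash
python3 nudge.py '[{"xyz":[-0.005, -0.065, 0], "turn_vec":[0, 0, -0.0065]}, {"xyz":[-0.0113, -0.1313, 0], "turn_vec":[0, 0, -0.0135]}, {"xyz":[-0.0163, -0.1963, 0], "turn_vec":[0, 0, -0.02]}, {"xyz":[-0.0225, -0.2625, 0], "turn_vec":[0, 0, -0.027]}, {"xyz":[-0.0275, -0.3275, 0], "turn_vec":[0, 0, -0.0335]}, {"xyz":[-0.0338, -0.3938, 0], "turn_vec":[0, 0, -0.04]}, {"xyz":[-0.0388, -0.4588, 0], "turn_vec":[0, 0, -0.047]}, {"xyz":[-0.0448, -0.5238, 0], "turn_vec":[0, 0, -0.054]}]' >/dev/null; python3 nudge.py '[{}, {}]';  python3 -c "
from h import *
print(C(),go([*W(-125,-33),.0449],np.radians(81.5)))"
```

```text
clock: 39.28
tcp_pos: [0.442, 0.0046, 0.1515]
orientation: [-0.001, 0.075, 0.997, 0.0]
wrist_force: [0.1, -0.2, -1.3]
finger_gap: 0.039
grip_force: 61.3
(np.float64(-136.5), np.float64(-33.4), np.float64(151.5)) [[-0.0118, 0.0004, 0.1066], [0.0005, -0.0024, -0.0011]]
```

Scaled: 0.1066 m / 0.8 = 0.1333, 0.095 m / 0.8 = 0.1188.

```bash
python3 nudge.py '[{"xyz":[-0.0075, 0, 0.0375]}, {"xyz":[-0.0148, 0, 0.0875]}, {"xyz":[-0.0148, 0, 0.1188]}, {"xyz":[-0.0148, 0, 0.1333]}, {"xyz":[-0.0148, 0, 0.1333]}, {"xyz":[-0.0148, 0, 0.1333]}]';  python3 -c "
from h import *
print(C(),go([*W(-26,-33),.0449],np.radians(81.5)))"
```

```text
clock: 40.02
tcp_pos: [0.4551, 0.0031, 0.0465]
orientation: [0.0, 0.074, 0.997, -0.0]
wrist_force: [1.1, 0.2, -0.8]
finger_gap: 0.0392
grip_force: 61.2
(np.float64(-123.4), np.float64(-33.0), np.float64(46.5)) [[-0.0974, -0.0, 0.0017], [0.0, 0.0008, 0.0007]]
```

Scaled: -0.05 m / 0.8 = -0.0625, -0.045 m / 0.8 = -0.0563.

```bash
python3 nudge.py '[{"xyz":[-0.015, 0, 0.0019]}, {"xyz":[-0.03, 0, 0.0019]}, {"xyz":[-0.0438, 0, 0.0019]}, {"xyz":[-0.0563, 0, 0.0019]}, {"xyz":[-0.0625, 0, 0.0019]}]'; python3 nudge.py '[{"xyz":[-0.0125, 0, 0]}, {"xyz":[-0.025, 0, 0]}, {"xyz":[-0.0375, 0, 0]}, {"xyz":[-0.05, 0, 0]}, {"xyz":[-0.06, 0, 0]}, {"xyz":[-0.06, 0, 0.0013]}, {"xyz":[-0.06, 0, 0.0013]}]'; python3 -c "
from h import *
print(C())"
```

```text
clock: 40.65
tcp_pos: [0.5046, -0.0045, 0.0441]
orientation: [-0.0, 0.074, 0.997, 0.0]
wrist_force: [0.1, 1.4, -0.9]
finger_gap: 0.0389
grip_force: 61.1
clock: 41.52
tcp_pos: [0.5527, -0.0117, 0.0435]
orientation: [0.001, 0.074, 0.997, 0.0]
wrist_force: [3.7, 4.6, -2.4]
finger_gap: 0.0395
grip_force: 60.8
(np.float64(-24.7), np.float64(-33.2), np.float64(43.5))
```

Scaled: -0.073 m / 0.8 = -0.0913, -0.07 m / 0.8 = -0.0875.

```bash
python3 nudge.py '[{}, {}, {}, {}]' 0.062; python3 nudge.py '[{"xyz":[0, 0, -0.0375]}, {"xyz":[0.025, 0, -0.075]}, {"xyz":[0.0688, 0, -0.0875]}, {"xyz":[0.075, 0, -0.0875]}, {"xyz":[0.075, 0, -0.0875]}, {"xyz":[0.075, 0, -0.0875]}]' 0.0; python3 nudge.py '[{"xyz":[0, 0, 0.0375]}, {"xyz":[0, 0, 0.0788]}, {"xyz":[0, 0, 0.0788]}, {"xyz":[0, 0, 0.0788]}]'; python3 nudge.py '[{"xyz":[-0.015, 0, 0]}, {"xyz":[-0.0313, 0, 0]}, {"xyz":[-0.0438, 0, 0]}, {"xyz":[-0.0563, 0, 0]}, {"xyz":[-0.0688, 0, 0]}, {"xyz":[-0.0775, 0, 0]}, {"xyz":[-0.085, 0, 0]}, {"xyz":[-0.0913, 0, 0]}]'; python3 -c "
from h import *
print(C())"
```

```text
clock: 42.02
tcp_pos: [0.5512, -0.012, 0.0432]
orientation: [-0.0, 0.074, 0.997, -0.0]
wrist_force: [-0.4, 0.6, -0.1]
finger_gap: 0.0619
grip_force: 0.0
clock: 42.78
tcp_pos: [0.4927, -0.0031, 0.1129]
orientation: [-0.0, 0.074, 0.997, 0.0]
wrist_force: [-0.4, 0.9, -0.0]
finger_gap: 0.0004
grip_force: 0.0
clock: 43.28
tcp_pos: [0.4926, -0.003, 0.0506]
orientation: [-0.0, 0.074, 0.997, 0.0]
wrist_force: [0.4, 0.6, -0.0]
finger_gap: -0.0005
grip_force: 0.0
clock: 44.28
tcp_pos: [0.5643, -0.0137, 0.05]
orientation: [-0.0, 0.074, 0.997, 0.0]
wrist_force: [-0.1, 0.3, 0.2]
finger_gap: -0.0003
grip_force: 0.5
(np.float64(-12.9), np.float64(-33.5), np.float64(50.0))
```

Scaled: -0.004 m / 0.8 = -0.005, -0.002 m / 0.8 = -0.0025.

```bash
python3 nudge.py '[{"xyz":[-0.0025, 0, 0]}, {"xyz":[-0.005, 0, 0]}, {"xyz":[-0.005, 0, 0]}]'|grep wrist; python3 nudge.py '[{"xyz":[-0.0013, 0, 0]}, {"xyz":[-0.0013, 0, 0]}]'|grep -E 'wrist';python3 nudge.py '[{"xyz":[-0.0013, 0, 0]}, {"xyz":[-0.0013, 0, 0]}]'|grep -E 'wrist'; python3 -c "
from h import *
print(C())"
```

```text
wrist_force: [-0.4, 0.2, 0.2]
wrist_force: [-0.2, 0.1, -0.3]
wrist_force: [-4.2, 0.9, 3.8]
(np.float64(-8.0), np.float64(-33.4), np.float64(50.0))
```

All three cartons are against their stops. Checking the tab and jar positions before shutting.

Scaled: 0.15 m / 0.8 = 0.1875, -0.05 m / 0.8 = -0.0625.

```bash
python3 nudge.py '[{"xyz":[0.05, 0, 0]}, {"xyz":[0.0875, 0, -0.0625]}, {"xyz":[0.0875, 0, -0.1375]}, {"xyz":[0.0625, 0.0625, -0.1625]}, {"xyz":[0.0375, 0.125, -0.1625]}, {"xyz":[0.0375, 0.1875, -0.1625]}, {"xyz":[0.0375, 0.1875, -0.1625]}]' 0.0; python3 - <<'E'
from h import *
a=cam('scene','s9');b=cam('side','d9')
def brass(c,z):
    h=cv2.cvtColor(c['image'],cv2.COLOR_RGB2HSV);m=cv2.inRange(h,(14,120,110),(26,255,255))
    for k in cv2.findContours(m,0,1)[0]:
        if cv2.contourArea(k)>40:
            w=onz(c,k[:,0],z)[:,:2]-o;x0=w@cx*1000;y0=w@cy*1000
            if -80<x0.mean()<30 and 100<y0.mean()<260: print('tab x',x0.min().round(),x0.max().round(),'y',y0.min().round(),y0.max().round(),k[:,0].mean(0).round())
brass(a,.056);brass(b,.056)
for c,p in((a,(309,380)),(b,(176,293))):
    w=onz(c,p,.075)[0,:2]-o;print('jar',(w@cx*1000).round(),(w@cy*1000).round())
print(C(),go([*W(-36,222),.16],np.radians(81.5)))
E
```

```text
clock: 46.02
tcp_pos: [0.5637, 0.1414, 0.1801]
orientation: [0.001, 0.072, 0.997, 0.001]
wrist_force: [-0.5, 0.1, -0.4]
finger_gap: 0.0001
grip_force: 0.0
tab x -47.0 -6.0 y 183.0 195.0 [321. 328.]
jar 50.0 299.0
jar 54.0 305.0
(np.float64(-36.8), np.float64(117.0), np.float64(179.9)) [[-0.001, 0.105, 0.0199], [-0.0002, -0.0002, 0.0013]]
```

Scaled: 0.13 m / 0.8 = 0.1625, 0.105 m / 0.8 = 0.1313.

```bash
python3 nudge.py '[{"xyz":[0, 0.0625, 0]}, {"xyz":[0, 0.125, 0.0125]}, {"xyz":[0, 0.1313, 0.075]}, {"xyz":[0, 0.1313, 0.125]}, {"xyz":[0, 0.1313, 0.1625]}, {"xyz":[0, 0.1313, 0.1625]}, {"xyz":[0, 0.1313, 0.1625]}]'; python3 -c "
from h import *
print(C())"; python3 nudge.py '[{"xyz":[0, -0.01, 0]}, {"xyz":[0, -0.02, 0]}, {"xyz":[0, -0.0275, 0]}, {"xyz":[0, -0.035, 0]}, {"xyz":[0, -0.0425, 0]}, {"xyz":[0, -0.05, 0]}, {"xyz":[0, -0.055, 0]}, {"xyz":[0, -0.06, 0]}]';  python3 -c "
from h import *
print(C())"
```

```text
clock: 47.0
tcp_pos: [0.5791, 0.2413, 0.0514]
orientation: [0.0, 0.075, 0.997, 0.0]
wrist_force: [0.1, 0.8, -0.2]
finger_gap: 0.0
grip_force: 0.0
(np.float64(-36.0), np.float64(221.0), np.float64(51.4))
clock: 48.0
tcp_pos: [0.5719, 0.1949, 0.0508]
orientation: [0.001, 0.074, 0.997, 0.001]
wrist_force: [2.1, 3.5, 4.0]
finger_gap: -0.0002
grip_force: 2.4
(np.float64(-36.3), np.float64(174.0), np.float64(50.8))
```

Scaled: -0.003 m / 0.8 = -0.0038, -0.0015 m / 0.8 = -0.0019.

```bash
python3 nudge.py '[{"xyz":[0, -0.0019, 0]}, {"xyz":[0, -0.0038, 0]}, {"xyz":[0, -0.0038, 0]}]'|grep -E 'tcp|wrist'; python3 nudge.py '[{"xyz":[0, -0.0013, 0]}, {"xyz":[0, -0.0025, 0]}, {"xyz":[0, -0.0025, 0]}]'|grep -E 'tcp|wrist'; python3 nudge.py '[{"xyz":[0, -0.0013, 0]}, {"xyz":[0, -0.0013, 0]}]'|grep -E 'tcp|wrist'; python3 -c "
from h import *
print(C())"
```

```text
tcp_pos: [0.5713, 0.193, 0.0505]
wrist_force: [1.9, 8.1, 2.5]
tcp_pos: [0.5713, 0.1928, 0.0506]
wrist_force: [3.6, 14.0, 2.4]
tcp_pos: [0.5713, 0.1927, 0.0507]
wrist_force: [3.6, 17.2, 1.1]
(np.float64(-36.5), np.float64(171.7), np.float64(50.7))
```

```bash
python3 nudge.py '[{"xyz":[0, -0.0013, 0]}, {"xyz":[0, -0.0019, 0]}, {"xyz":[0, -0.0019, 0]}]'|grep -E 'tcp|wrist'; python3 nudge.py '[{"xyz":[0, 0.005, 0]}, {"xyz":[0, 0.0075, 0]}, {"xyz":[0, 0.0075, 0]}]'|grep -E 'tcp|wrist'; python3 nudge.py '[{"xyz":[0, 0.0188, 0]}, {"xyz":[0, 0.0375, 0]}, {"xyz":[0, 0.05, 0]}, {"xyz":[0, 0.05, -0.0625]}, {"xyz":[0, 0.05, -0.125]}, {"xyz":[0, 0.025, -0.1875]}, {"xyz":[0.075, -0.05, -0.2375]}, {"xyz":[0.125, -0.1, -0.25]}]'; python3 - <<'E'
from h import *
a=cam('scene','s10');b=cam('side','d10')
h=cv2.cvtColor(a['image'],cv2.COLOR_RGB2HSV);m=cv2.inRange(h,(14,120,110),(26,255,255))
for k in cv2.findContours(m,0,1)[0]:
    if cv2.contourArea(k)>40:
        w=onz(a,k[:,0],.056)[:,:2]-o;x0=w@cx*1000;y0=w@cy*1000
        if -80<x0.mean()<30 and 100<y0.mean()<260: print('tab x',x0.min().round(),x0.max().round(),'y',y0.min().round(),y0.max().round())
x=a['image'][200:380,200:380,::-1];y=b['image'][160:340,190:370,::-1]
cv2.imwrite('pics/m10.png',np.hstack([cv2.resize(x,(400,400)),cv2.resize(y,(400,400))]))
E
```

```text
tcp_pos: [0.5712, 0.1926, 0.0507]
wrist_force: [4.0, 22.0, 0.3]
tcp_pos: [0.5709, 0.1933, 0.0501]
wrist_force: [3.1, 4.4, 1.8]
clock: 50.75
tcp_pos: [0.4796, 0.143, 0.2447]
orientation: [0.001, 0.074, 0.997, -0.0]
wrist_force: [-0.3, -0.8, 0.5]
finger_gap: -0.0001
grip_force: 0.0
tab x -47.0 -5.0 y 150.0 168.0
```

View pics/m10.png

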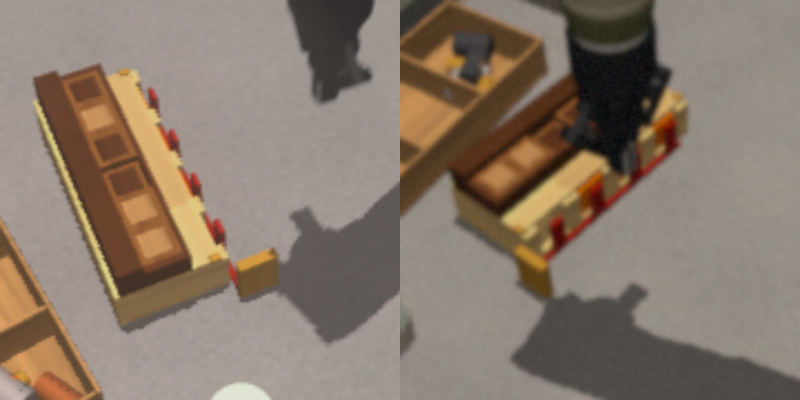

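The shutter is shut: bars stand mid-sleeve with orange behind them, and the tab is back against the case. Comparing with the first picture numerically before handing in.

```bash
python3 nudge.py '[{}, {}, {}, {}, {}, {}, {}, {}]'|head -1; python3 - <<'E'
from h import *
a=cv2.imread('pics/scene0.png');b=cam('scene')['image'][:,:,::-1]
for n,(x0,y0,x1,y1) in dict(tab=(300,305,332,345),grey=(205,128,252,162),lamp=(168,150,208,190),spanner=(300,138,348,182),jar=(286,368,332,418),mug=(450,335,505,400),can=(405,412,458,470),driver=(415,262,500,330)).items():
    r=[]
    for im in(a,b):
        g=cv2.cvtColor(np.ascontiguousarray(im[y0:y1,x0:x1]),cv2.COLOR_BGR2GRAY).astype(np.float32);r.append(g)
    s,q=cv2.phaseCorrelate(*r,cv2.createHanningWindow(r[0].shape[::-1],cv2.CV_32F));print(n,np.round(s,2),round(q,2))
for n in('scene','side'): print([k[:,0].mean(0).round().tolist() for k in orange(viewer.read_camera(n),100)])
E
```

```text
clock: 51.85
tab [-0.32  0.09] 0.75
grey [-0.01  0.01] 1.0
lamp [0.04 0.04] 0.97
spanner [-0.5  -0.17] 0.48
jar [0.01 0.02] 1.0
mug [-0.04  0.01] 0.98
can [-0.  0.] 0.99
driver [-0.04  0.01] 0.62
[]
[]
```

```bash
python3 -c "
from workcell import env, viewer, sensors
print(env.hand_in())"
```

```text
the job is handed in; nothing more can be done
None
```

I handed the job in at about 52 s: I pressed the catch, slid all three orange cartons against the back stops of sleeves 1, 2 and 3, and pushed the shutter back, where it stayed shut for a second with the robot clear; nothing else appeared to have moved, though a shadow made the spanner hard to check.

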